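# Lay out parts by their mates on a sloping parts board

### The job

Set the parts out on the sloping parts board for assembly, each lying flat on the slope, right down against the cleat and centred straight down the slope from its mate on the ledge: the gear below the hexagonal sleeve, the ball bearing below the piston pin, the core plug below the valve spring. Then stand the bronze bush on top of the bearing, centred on it. Leave the three mates standing on the ledge where they are.

Things in the scene. Friction and masses are not known exactly. Their poses are not given: they have to be found in the camera images.
- deck: sloping face of a wooden parts board, 350 wide, 110 long, rising away from the robot at 0.22 rad. Along its low edge a dark cleat stands 8 mm above the face. Thin dark lines at y = -55 and 55 mm make three lanes. Origin: mid-width on the face, at the foot of the cleat's upslope side, 16 mm above the bench. x straight up the slope, y left along the cleat, z out of the face. Fixed
- board: the foot of the same parts board (one piece with the face), 350 mm wide, with a small yaw. Behind the face it has a level wooden ledge 66 mm deep, 38 mm above the bench, on which three mates stand, one at the head of each lane, about 110 mm apart. Origin on the bench, 16 mm under the face's origin; z up, y left along the cleat. Fixed
- sleeve_mid (a point): grey hexagonal spacer sleeve standing on the ledge of the board, 30 mm across flats, 42 mm tall; point at its centre, 21 mm above the ledge; z up, y to the left along the cleat. Loose
- pin_mid (a point): smooth round bright steel piston pin, a tube standing on the ledge, 26 mm diameter, 60 mm tall; point at its centre, 30 mm above the ledge; z up, y to the left along the cleat. Loose
- spring_mid (a point): dark coil valve spring standing on the ledge, 31 mm diameter, 45 mm tall; point at its centre, 22.5 mm above the ledge; z up, y to the left along the cleat. Loose
- gear_mid (a point): dark toothed gear lying flat on the bench, 60 mm diameter, 16 mm thick, 0.2 kg; point at its centre, 8 mm above its underside; z is its axis
- bearing_mid (a point): dark ball bearing lying flat on the bench, a smooth ring 52 mm diameter, 15 mm thick, with a bore narrower than the bush; point at its centre, 7.5 mm above its underside; z is its axis
- plug_mid (a point): pressed core plug lying flat on the bench, a shallow light cup with a tan inside and a black band round it, 57 mm diameter, 20 mm tall; point at its centre, 10 mm above its underside; z is its axis
- bush_mid (a point): plain bronze bush standing on end on the bench, a round tube 30 mm outer diameter, 22 mm tall; point at its centre, 11 mm above its underside; z is its axis

How it is judged:
By the outcome, as a careful person would: the job done as asked, in the order asked, and still so for the second after the job is handed in, with the robot touching nothing.
It also fails if it takes over 88 s, if anything falls off the work surface, if the arm or the gripper's body presses on something with over 40 N, if the wrist force passes 120 N, or if a joint passes its speed limit or range.

### The arm

A 7-joint arm with a two-finger parallel gripper is mounted at the origin on a cart in front of the work surface, level with it; the furniture and walls round the work are solid. World frame = base frame: x ahead of the robot, y to its left, z up, the work surface at z = 0. Lengths are in mm, angles in rad, forces in N, time in s.
With the tool pointing down it reaches from about 400 to 875 mm from the base axis. Payload 6.5 kg.
Tool frame: the origin (TCP) lies at the centre of the arm's flange, where the gripper is bolted on; the fingertips stand 173 mm ahead of it and the grasp point (between the pads) lies 155 mm ahead of it; x points along the fingers, y is the direction in which the jaws open and shut, and the axes are right-handed (so a half turn about x gives the same grasp; the last joint's range is limited). The gripper opens to 85 mm and grips with 20 to 120 N. Pads are 22 mm wide; open, the fingers measure 114 mm over their backs; the gripper's body (76 mm by 85 mm) begins 54 mm behind the grasp point. The pads swing forward as they close: fully open they stand 13 mm farther back than shut.
Start: joints at [-1.323, 0.536, -0.004, 1.538, 0.003, 1.067, -0.071], TCP at [200.629, 618.254, 404.69] pointing down, gripper open.
Joint ranges: [-2.7, 2.7], [-0.37, 2.16], [-1.27, 1.26], [0.24, 2.4], [-1.31, 4.45], [0.19, 1.91], [-2.76, 2.76]. Speed limits (rad/s): [2.39, 2.39, 3.14, 3.14, 3.14, 3.14, 3.14].

### API

Orientations are given as a unit quaternion [x, y, z, w].
In Python, from workcell import status, cams, manip gives the robot as it stands. The module is installed in compiled form; this text tells all that it offers.
- The arm moves only by the shell command python3 -m pendant 'ROWS' [FORCE]. ROWS is JSON, a list of rows, each an object with "translation": the shift along the tool's x, y, z in cm, a list of three; "turn": the turn about the tool's x in degrees; "claw": the opening, from 0 (shut) to 1 (fully open). In form: [{"translation": [x, y, z], "turn": turn, "claw": claw}, ...]. A call has 1 to 12 rows; each row is the pose to reach, as a shift and turn from the pose measured when the call began, along the tool's axes at that moment; what a row does not reach only later rows make up. A row lasts 1/12 s, in which the tool goes at most 41.7 mm and 7.16 degrees, less where a joint would pass 70% of its speed; a pose out of reach is approached as far as the arm can. A call with a gripper value outside its range is refused whole. The fingers move at their own pace and stop on an object; FORCE is the grip in N (left out, the last holds). Time passes only in rows, so rows that repeat a pose let the fingers close. It gives the time, the measured TCP pose, the force and the opening at its end, in the units of the state.
- status.read_state(): the state, without advancing time (a new reading comes with each control period).
- cams.get_image(name): name is "scene" or "top" or "wrist"; returns (picture, depth): 384x512x3 uint8, red, green, blue; 384x512 float32, mm along the optical axis (not along the pixel's ray), 0 where there is no reading.
- cams.camera_model(name): a dict with "camera_matrix" (3x3 intrinsics, pixels), "dist" ([k1, k2, p1, p2, k3] as OpenCV has them; the pictures are not rectified), "xyz" and "rotation" of the camera in the world. Camera axes: x right, y down, z forward; pixel columns grow to the right and rows downward; lengths in mm; the calibration is good to about 2 mm. A picture is of the moment at which its call begins: read the wrist's pose just before it. camera_model takes no time and is no camera call; for the wrist camera it gives the pose at the moment of the call.
- manip.sign_off(): hands the job in, once; it reports no verdict.
The state is a dict: "clock": time; "q": joint angles; "qd": joint speeds; "tau": joint torques, N m; "eef_pos": TCP position; "tcp_rot": TCP orientation; "ft_force": force on the tool from outside, world axes, zero at the start; "moment": the same for the moment, N m; "grip_width": opening from 0.0 (shut) to 1.0 (fully open).
Only numpy, scipy, OpenCV 4.12 (cv2) and the standard library are available. Lean on these libraries where they do the work, as an engineer would, in place of code of your own. Each camera call takes 0.05 s, during which the arm holds its last target.

## Working session

There is one attempt and no reset: what is moved stays moved. The work goes in short steps, Python scripts to look and compute and a shell command to move; the robot and the scene stay as the last step left them, time stands still between calls to the robot, and variables do not carry over. Pictures are saved under pics/ and viewed, and the job is handed in when it is done.

```bash
mkdir -p pics; cat > h.py <<'E'
import numpy as np, cv2
from workcell import status, cams, manip
from scipy.spatial.transform import Rotation as R
def rotm(m):
    r=np.array(m['rotation'],float)
    return r if r.shape==(3,3) else R.from_quat(r).as_matrix()
def snap(name,fn=None):
    m=cams.camera_model(name); im,d=cams.get_image(name)
    if fn: cv2.imwrite('pics/'+fn,im[:,:,::-1])
    return im,d,m
def ray(m,uv):
    K=np.array(m['camera_matrix']);p=cv2.undistortPoints(np.array(uv,float).reshape(-1,1,2),K,np.array(m['dist'],float)).reshape(-1,2)
    v=np.c_[p,np.ones(len(p))]@rotm(m).T
    return np.array(m['xyz'],float),v
def onz(m,uv,z):
    o,v=ray(m,uv); t=(z-o[2])/v[:,2]
    return o+v*t[:,None]
def cloud(d,m):
    h,w=d.shape; u,v=np.meshgrid(np.arange(w),np.arange(h))
    o,vv=ray(m,np.c_[u.ravel(),v.ravel()])
    P=o+vv*d.reshape(-1,1)
    P[d.ravel()<=0]=np.nan
    return P.reshape(h,w,3)
E
python3 - <<'E'
from h import *
print(status.read_state())
for n in ['scene','top','wrist']:
    im,d,m=snap(n,n+'0.png'); print(n,m)
    np.savez('pics/'+n+'0.npz',im=im,d=d,**{k:np.array(m[k]) for k in m if k in('camera_matrix','dist','xyz','rotation')})
E
```

```text
{'clock': 0.0, 'q': array([-1.32319682,  0.53720001, -0.0044049 ,  1.53886987,  0.00262639,
        1.06731096, -0.07120153]), 'qd': array([ 0.00058316,  0.00086393, -0.00053037, -0.00155796, -0.00043499,
        0.00109404,  0.00163181]), 'tau': array([-5.63297945e-04, -5.83391798e+01,  1.04871869e+00, -2.59102786e+01,
        1.23313966e-02,  9.39160731e-03,  2.41848973e-06]), 'eef_pos': array([200.55370171, 617.93937983, 403.79248871]), 'tcp_rot': array([ 0.10984204,  0.69846212, -0.11110052,  0.69838533]), 'ft_force': array([-0.09947045, -0.43430009,  0.4630089 ]), 'moment': array([ 0.04062801, -0.00311308, -0.02622075]), 'grip_width': 1.0000919731412563}
scene {'camera_matrix': array([[391.65710714,   0.        , 248.99479871],
       [  0.        , 391.65710714, 196.02214478],
       [  0.        ,   0.        ,   1.        ]]), 'dist': array([-0.03995764,  0.        ,  0.        ,  0.        ,  0.        ]), 'xyz': array([ 139.33033644, -484.74486387,  593.94914542]), 'rotation': array([ 0.84593345, -0.30851488,  0.15745771, -0.40549012])}
top {'camera_matrix': array([[395.73542305,   0.        , 255.68443665],
       [  0.        , 395.73542305, 195.36492499],
       [  0.        ,   0.        ,   1.        ]]), 'dist': array([-0.11879562,  0.        ,  0.        ,  0.        ,  0.        ]), 'xyz': array([ 471.41016947,  -13.27576186, 1172.73646666]), 'rotation': array([ 0.71201128, -0.70072904,  0.02522611, -0.03718061])}
wrist {'camera_matrix': array([[341.61715645,   0.        , 253.58447333],
       [  0.        , 341.61715645, 186.68006196],
       [  0.        ,   0.        ,   1.        ]]), 'dist': array([-0.06956374,  0.        ,  0.        ,  0.        ,  0.        ]), 'xyz': array([131.23767561, 639.6558323 , 373.22256773]), 'rotation': array([0.80004144, 0.58235211, 0.08363093, 0.11749711])}
```

View pics/top0.png

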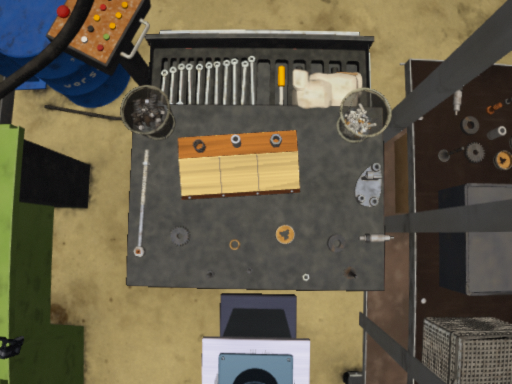

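View pics/scene0.png

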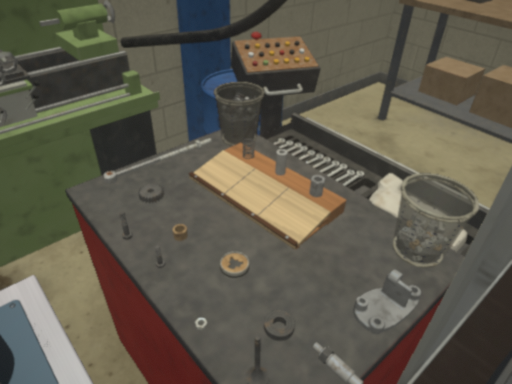

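View pics/wrist0.png

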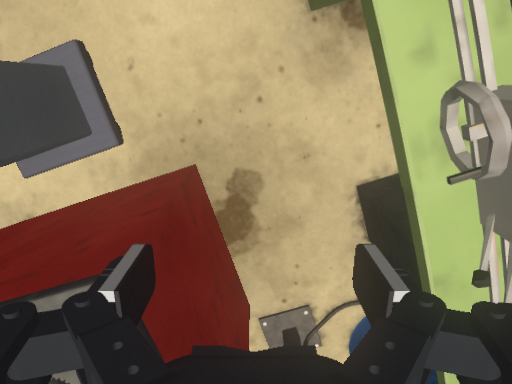

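```bash
python3 - <<'E'
import cv2
a=cv2.imread('pics/top0.png');b=cv2.imread('pics/scene0.png')
cv2.imwrite('pics/t1.png',cv2.resize(a[115:300,120:390],None,fx=2.9,fy=2.9,interpolation=cv2.INTER_CUBIC))
cv2.imwrite('pics/s1.png',cv2.resize(b[130:360,100:360],None,fx=2.6,fy=2.6,interpolation=cv2.INTER_CUBIC))
E
```

```text
(no output)
```

View pics/t1.png

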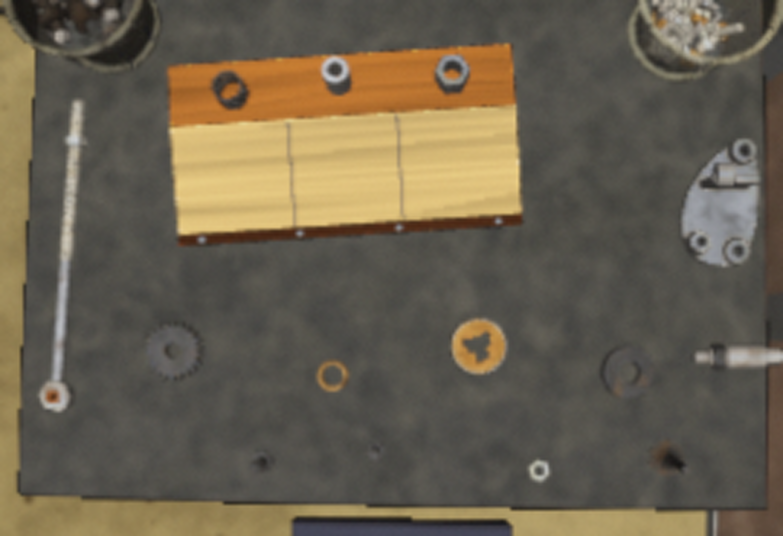

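View pics/s1.png

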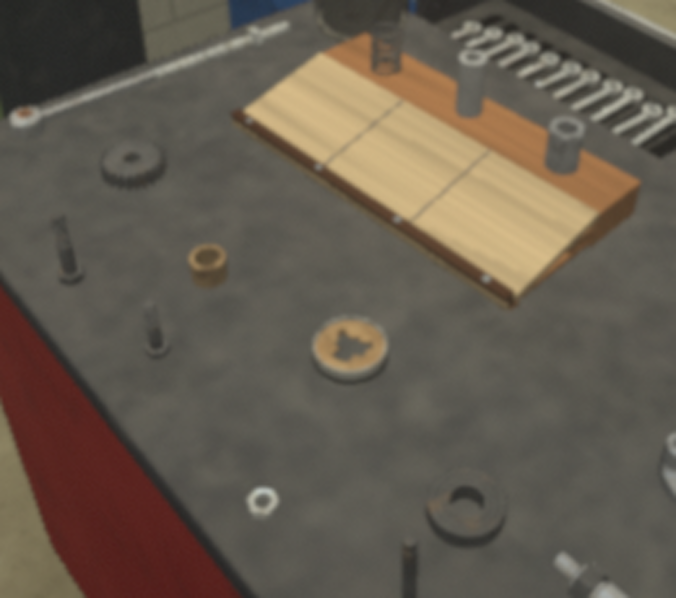

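```bash
python3 - <<'E'
from h import *
def load(n):
    z=np.load('pics/'+n+'0.npz'); return z['im'],z['d'],{k:z[k] for k in('camera_matrix','dist','xyz','rotation')}
im,d,m=load('top')
P=cloud(d,m)
# depth heights at some spots
for n,(u,v) in dict(bench=(210,215),bench2=(310,220),ledgeL=(215,147),ledgeR=(260,140),deckC=(240,170),cleat=(240,195),bolt1=(210,273),bolt2=(250,270),bolt3=(352,272)).items(): print(n,P[v,u].round(1))
for n,uv,z in [('gear',(180,236),16),('bush',(234.5,244.5),22),('plug',(285,234.5),20),('bearing',(335.5,242.5),15),('spring',(200,145),83),('pin',(236,139.5),98),('sleeve',(276,139.7),80),('cleatL',(181,197.5),24),('cleatR',(300,191),24)]:
    print(n,onz(m,[uv],z)[0].round(1))
s=status.read_state(); r=R.from_quat(s['tcp_rot']).as_matrix(); print(r.round(3))
im,d,w=load('wrist'); print(rotm(w).round(3), r.T@(w['xyz']-s['eef_pos']))
# height map
H=P[...,2]; 
import sys
b=np.clip((H+10)*2,0,255); b[np.isnan(b)]=0
cv2.imwrite('pics/hm.png',cv2.resize(b.astype(np.uint8)[115:300,120:390],None,fx=2.9,fy=2.9,interpolation=cv2.INTER_NEAREST))
E
```

```text
bench [514.5 142.7  -2.7]
bench2 [ 504.2 -154.3    2.3]
ledgeL [712.7 128.6  34.3]
ledgeR [734.9  -3.1  35.1]
deckC [646.6  54.2  26.2]
cleat [573.4  52.9  22.8]
bolt1 [346.3 134.7  27.6]
bolt2 [357.   19.8  24.7]
bolt3 [ 354.  -277.1   13.9]
gear [450.6 227.2  16. ]
bush [429.3  66.   22. ]
plug [460.6 -79.9  20. ]
bearing [ 439.3 -227.9   15. ]
spring [707.7 165.1  83. ]
pin [721.   62.9  98. ]
sleeve [726.  -48.5  80. ]
cleatL [563.3 226.1  24. ]
cleatR [ 587.7 -122.    24. ]
[[-0.     0.309  0.951]
 [-0.001  0.951 -0.309]
 [-1.    -0.001  0.   ]]
[[ 0.308  0.912  0.271]
 [ 0.951 -0.294 -0.091]
 [-0.003  0.285 -0.958]] [ 30.75795862  -0.77850428 -72.63927194]
```

View pics/hm.png

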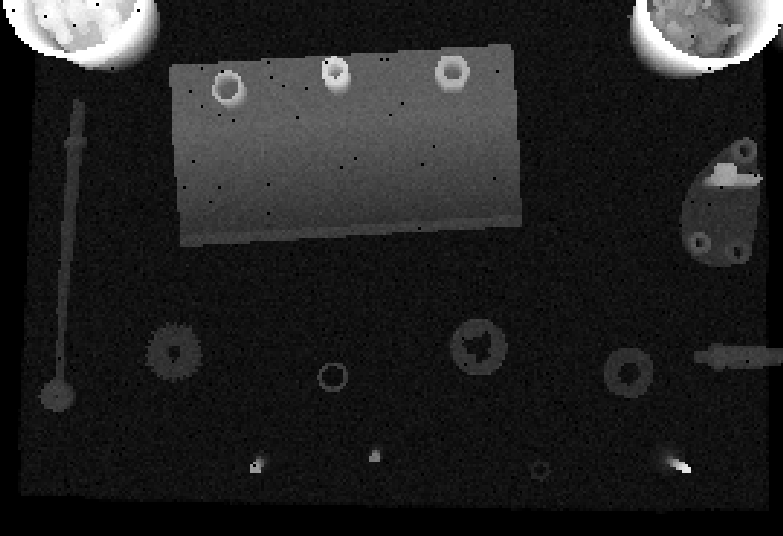

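```bash
cat >> h.py <<'E'
def go(x,y,gz,yaw=None):
    """deltas (cm, deg) to put grasp point at x,y,gz with tool z heading yaw(deg)"""
    s=status.read_state(); r=R.from_quat(s['tcp_rot']).as_matrix()
    p=np.array(s['eef_pos'])
    d=r.T@(np.array([x,y,gz+155.])-p)
    h=np.degrees(np.arctan2(r[1,2],r[0,2]))
    t=0 if yaw is None else -(yaw-h)
    print('clock %.2f'%s['clock'],'tcp',p.round(1),'head %.2f'%h,'grip %.3f'%s['grip_width'],'f',np.round(s['ft_force'],1),'q7 %.2f'%s['q'][6])
    print('  delta cm',(d/10).round(2),'turn %.1f'%t)
E
python3 -c "
from h import *
go(480,50,295,4)"
R='{"translation":[-4.6,-45.4,44.1],"turn":-22,"claw":1}'
python3 -m pendant '[{"translation":[-4.6,-45.4,44.1],"turn":-22,"claw":1},{"translation":[-4.6,-45.4,44.1],"turn":-22,"claw":1},{"translation":[-4.6,-45.4,44.1],"turn":-22,"claw":1},{"translation":[-4.6,-45.4,44.1],"turn":-22,"claw":1},{"translation":[-4.6,-45.4,44.1],"turn":-22,"claw":1},{"translation":[-4.6,-45.4,44.1],"turn":-22,"claw":1},{"translation":[-4.6,-45.4,44.1],"turn":-22,"claw":1},{"translation":[-4.6,-45.4,44.1],"turn":-22,"claw":1}]'
python3 -c "
from h import *
go(480,50,295,4)"
```

```text
clock 0.15 tcp [200.6 618.  404. ] head -17.98 grip 1.002 f [ 0.6 -0.5  0.7] q7 -0.07
  delta cm [ -4.53 -45.41  44.11] turn -22.0
clock: 0.82
eef_pos: [347.7, 317.8, 428.9]
tcp_rot: [-0.025, 0.707, 0.024, 0.707]
ft_force: [1.4, 0.3, -0.4]
grip_width: 1.001
clock 0.82 tcp [347.7 317.8 428.9] head 4.02 grip 1.001 f [ 1.4  0.3 -0.4] q7 0.81
  delta cm [ -2.08 -27.65  11.31] turn 0.0
```

```bash

python3 -m pendant '[{"translation":[-2.1,-27.65,11.3],"turn":0,"claw":1},{"translation":[-2.1,-27.65,11.3],"turn":0,"claw":1},{"translation":[-2.1,-27.65,11.3],"turn":0,"claw":1},{"translation":[-2.1,-27.65,11.3],"turn":0,"claw":1},{"translation":[-2.1,-27.65,11.3],"turn":0,"claw":1},{"translation":[-2.1,-27.65,11.3],"turn":0,"claw":1},{"translation":[-2.1,-27.65,11.3],"turn":0,"claw":1},{"translation":[-2.1,-27.65,11.3],"turn":0,"claw":1},{"translation":[-2.1,-27.65,11.3],"turn":0,"claw":1},{"translation":[-2.1,-27.65,11.3],"turn":0,"claw":1}]'
python3 - <<'E'
from h import *
go(480,50,295,4)
im,d,m=snap('wrist','w1.png'); np.savez('pics/w1.npz',im=im,d=d,**{k:np.array(m[k]) for k in('camera_matrix','dist','xyz','rotation')})
cv2.imwrite('pics/w1b.png',cv2.resize(im[:,:,::-1],None,fx=1.5,fy=1.5))
E
```

```text
clock: 1.65
eef_pos: [479.7, 50.0, 450.0]
tcp_rot: [-0.025, 0.707, 0.024, 0.706]
ft_force: [0.0, -0.3, 0.8]
grip_width: 1.0
clock 1.65 tcp [479.7  50.  450. ] head 3.95 grip 1.000 f [ 0.  -0.3  0.8] q7 1.50
  delta cm [-0.    0.    0.03] turn -0.0
```

View pics/w1b.png

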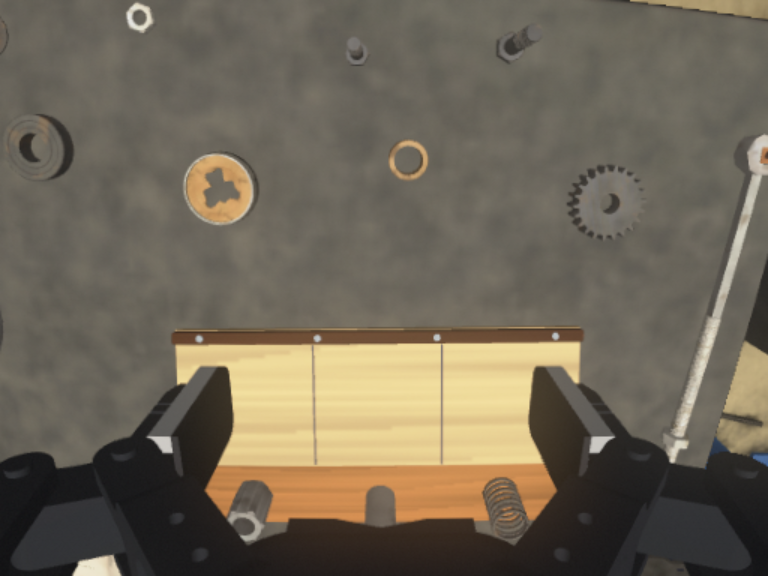

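```bash
cat >> h.py <<'E'
def load(fn):
    z=np.load(fn); return z['im'],z['d'],{k:z[k] for k in('camera_matrix','dist','xyz','rotation')}
E
python3 - <<'E'
from h import *
im,d,m=load('pics/w1.npz'); P=cloud(d,m); H=P[...,2]
print('bench z',np.nanmedian(H[20:60,150:200]),np.nanmedian(H[180:200,250:350]))
mask=((H>6)&(H<30)).astype(np.uint8); mask[215:]=0
mask=cv2.morphologyEx(mask,cv2.MORPH_OPEN,np.ones((3,3)))
n,l,st,c=cv2.connectedComponentsWithStats(mask)
for i in range(1,n):
    if st[i,4]<80: continue
    cs,_=cv2.findContours((l==i).astype(np.uint8),cv2.RETR_EXTERNAL,cv2.CHAIN_APPROX_NONE)
    q=max(cs,key=len).reshape(-1,2).astype(float)
    zt=np.nanpercentile(H[l==i],70)
    pts=onz(m,q,zt)[:,:2].astype(np.float32)
    (cx,cy),r=cv2.minEnclosingCircle(pts)
    print(st[i],'z %.1f'%zt,'c',round(cx,1),round(cy,1),'d',round(2*r,1),'mean',pts.mean(0).round(1))
# cleat / lane lines : wood mask
hsv=cv2.cvtColor(im,cv2.COLOR_RGB2HSV)
for v in (240,260,280,300): 
    row=im[v,:,:].sum(1).astype(int); print(v,[ (u,row[u]) for u in list(range(204,214))+list(range(289,299))])
E
```

```text
bench z 0.2714421964745668 -0.07097504184429226
[ 85   2  17  19 183] z 9.8 c 336.2 -142.3 d 21.9 mean [ 336.  -142.1]
[332  22  17  19 178] z 12.6 c 339.8 135.4 d 20.8 mean [340.8 133.7]
[   2   76   45   45 1417] z 15.6 c 435.8 -229.1 d 57.1 mean [ 435.2 -228.6]
[ 469   90   43  125 1540] z 15.7 c 464.2 341.2 d 159.2 mean [460.5 342.4]
[259  94  26  26 291] z 22.5 c 427.7 65.3 d 29.6 mean [427.9  65.3]
[ 123  101   50   48 1531] z 18.7 c 460.2 -78.4 d 59.9 mean [459.3 -78.9]
[ 381  111   48   49 1689] z 16.2 c 449.8 226.8 d 61.8 mean [447.8 226.9]
240 [(204, np.int64(615)), (205, np.int64(617)), (206, np.int64(615)), (207, np.int64(615)), (208, np.int64(429)), (209, np.int64(512)), (210, np.int64(605)), (211, np.int64(613)), (212, np.int64(614)), (213, np.int64(614)), (289, np.int64(607)), (290, np.int64(603)), (291, np.int64(604)), (292, np.int64(604)), (293, np.int64(602)), (294, np.int64(347)), (295, np.int64(545)), (296, np.int64(603)), (297, np.int64(604)), (298, np.int64(605))]
260 [(204, np.int64(617)), (205, np.int64(617)), (206, np.int64(617)), (207, np.int64(617)), (208, 
[... 535 characters left out ...]
.int64(574)), (213, np.int64(572)), (289, np.int64(560)), (290, np.int64(558)), (291, np.int64(557)), (292, np.int64(558)), (293, np.int64(534)), (294, np.int64(380)), (295, np.int64(515)), (296, np.int64(560)), (297, np.int64(560)), (298, np.int64(557))]
300 [(204, np.int64(592)), (205, np.int64(593)), (206, np.int64(592)), (207, np.int64(591)), (208, np.int64(592)), (209, np.int64(492)), (210, np.int64(454)), (211, np.int64(567)), (212, np.int64(593)), (213, np.int64(592)), (289, np.int64(598)), (290, np.int64(599)), (291, np.int64(597)), (292, np.int64(597)), (293, np.int64(554)), (294, np.int64(410)), (295, np.int64(557)), (296, np.int64(599)), (297, np.int64(596)), (298, np.int64(599))]
```

```bash
cat > board.py <<'E'
from h import *
A=0.22
def plane(ox,oy,psi,zoff=0):
    Rd=R.from_euler('z',psi).as_matrix()@R.from_euler('y',-A).as_matrix()
    return np.array([ox,oy,16.])+Rd[:,2]*zoff, Rd
def onplane(m,uv,ox,oy,psi,zoff=0):
    o0,Rd=plane(ox,oy,psi,zoff); o,v=ray(m,uv); n=Rd[:,2]
    t=((o0-o)@n)/(v@n); P=o+v*t[:,None]
    return (P-np.array([ox,oy,16.]))@Rd   # deck coords
E
python3 - <<'E'
from board import *
im,d,m=load('pics/w1.npz'); g=im.sum(2).astype(float)
# lane lines
def dark(v,u0):
    u=np.arange(u0-6,u0+7); w=np.clip(np.median(g[v,u])-g[v,u]-25,0,None); return (u*w).sum()/w.sum()
L={}
for nm,u0 in(('R',209),('L',294)):
    L[nm]=np.array([(dark(v,u0),v) for v in range(236,306,4)])
    print(nm,L[nm][[0,-1]])
# cleat-wood boundary: max gradient in rows ~220-236
C=[]
for u in list(range(125,200,6))+list(range(220,285,6))+list(range(305,380,6)):
    col=g[218:242,u]; dd=np.diff(col); k=dd.argmax(); w=np.clip(dd[max(0,k-2):k+3],0,None); C.append((u,218.5+(np.arange(max(0,k-2),k-2+len(w) if k>=2 else len(w))*w).sum()/w.sum()))
C=np.array(C); print(C[[0,len(C)//2,-1]])
ox,oy,psi=575,50,0.069
for it in range(8):
    cl=onplane(m,C,ox,oy,psi,8); pr=np.polyfit(cl[:,1],cl[:,0],1)
    a=onplane(m,L['L'],ox,oy,psi);b=onplane(m,L['R'],ox,oy,psi)
    pa=np.polyfit(a[:,0],a[:,1],1);pb=np.polyfit(b[:,0],b[:,1],1)
    if it in(0,7): print('cleat x0 %.2f slope %.4f'%(pr[1],pr[0]),'lines',pa,pb)
    psi+= -pr[0]*0.5+ 0.5*(pa[0]+pb[0])/2; 
    ym=(pa[1]+pb[1])/2
    ox+=pr[1]*np.cos(A); ox-=ym*np.sin(psi); oy+=ym*np.cos(psi)
print(ox,oy,psi,np.degrees(psi))
E
```

```text
R [[208.05714286 236.        ]
 [209.65891473 304.        ]]
L [[294.11895911 236.        ]
 [293.95108696 304.        ]]
[[125.         229.47593583]
 [250.         228.92670157]
 [377.         227.54102564]]
cleat x0 5.25 slope -0.0096 lines [1.14149252e-02 5.67174794e+01] [ 1.05998001e-02 -5.32053348e+01]
cleat x0 0.00 slope 0.0005 lines [9.07178787e-04 5.51180716e+01] [ 9.56973341e-05 -5.51180711e+01]
580.4679038620516 52.16760914352141 0.07976505582146683 4.5702010511954665
```

```bash
python3 -c "
from h import *
go(449,227,100,4.6)
go(449,227,15,4.6)"
```

```text
clock 1.70 tcp [479.4  51.  449.9] head 4.09 grip 0.999 f [-0.7  0.6  0.7] q7 1.50
  delta cm [19.48 17.78 -1.75] turn -0.5
clock 1.70 tcp [479.4  51.  449.9] head 4.09 grip 0.999 f [-0.7  0.6  0.7] q7 1.50
  delta cm [27.98 17.79 -1.74] turn -0.5
```

```bash

python3 -m pendant '[{"translation":[19.5,17.8,-1.75],"turn":-0.5,"claw":1},{"translation":[19.5,17.8,-1.75],"turn":-0.5,"claw":1},{"translation":[19.5,17.8,-1.75],"turn":-0.5,"claw":1},{"translation":[19.5,17.8,-1.75],"turn":-0.5,"claw":1},{"translation":[19.5,17.8,-1.75],"turn":-0.5,"claw":1},{"translation":[19.5,17.8,-1.75],"turn":-0.5,"claw":1},{"translation":[19.5,17.8,-1.75],"turn":-0.5,"claw":1},{"translation":[23,17.8,-1.75],"turn":-0.5,"claw":0.9},{"translation":[27,17.8,-1.75],"turn":-0.5,"claw":0.85},{"translation":[27.5,17.8,-1.75],"turn":-0.5,"claw":0.85},{"translation":[28,17.8,-1.75],"turn":-0.5,"claw":0.85},{"translation":[28,17.8,-1.75],"turn":-0.5,"claw":0.85}]' 30
python3 - <<'E'
from h import *
go(449,227,15,4.6)
im,d,m=snap('wrist','w2.png')
E
```

```text
clock: 2.7
eef_pos: [448.9, 227.4, 170.4]
tcp_rot: [-0.029, 0.707, 0.028, 0.706]
ft_force: [-0.0, 1.0, 0.3]
grip_width: 0.852
clock 2.70 tcp [448.9 227.4 170.4] head 4.61 grip 0.852 f [-0.   1.   0.3] q7 1.21
  delta cm [ 0.04 -0.04  0.01] turn 0.0
```

View pics/w2.png

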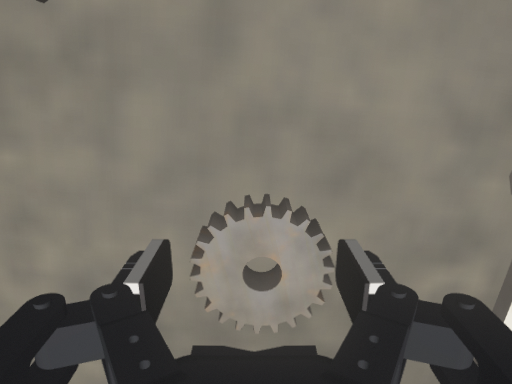

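```bash

python3 -m pendant '[{"translation":[0,0,0],"turn":0,"claw":0.6},{"translation":[0,0,0],"turn":0,"claw":0.6},{"translation":[0,0,0],"turn":0,"claw":0.6},{"translation":[0,0,0],"turn":0,"claw":0.6},{"translation":[0,0,0],"turn":0,"claw":0.6}]' 35
python3 - <<'E'
from h import *
go(449,227,15,4.6)
E
```

```text
clock: 3.17
eef_pos: [450.4, 228.2, 174.0]
tcp_rot: [-0.027, 0.705, 0.029, 0.708]
ft_force: [-0.8, 0.1, 8.7]
grip_width: 0.685
clock 3.17 tcp [450.4 228.2 174. ] head 4.58 grip 0.685 f [-0.8  0.1  8.7] q7 1.21
  delta cm [ 0.4  -0.11 -0.15] turn -0.0
```

```bash

python3 -m pendant '[{"translation":[0,0,0],"turn":0,"claw":0.8},{"translation":[-0.3,0,-0.1],"turn":0,"claw":0.8},{"translation":[-0.55,0,-0.1],"turn":0,"claw":0.8},{"translation":[-0.55,0,-0.1],"turn":0,"claw":0.75},{"translation":[-0.55,0,-0.1],"turn":0,"claw":0.6},{"translation":[-0.55,0,-0.1],"turn":0,"claw":0.6},{"translation":[-0.55,0,-0.1],"turn":0,"claw":0.6},{"translation":[-0.55,0,-0.1],"turn":0,"claw":0.6}]' 35
python3 - <<'E'
from h import *
go(449,227,20,4.6)
E
```

```text
clock: 3.83
eef_pos: [449.7, 228.2, 180.6]
tcp_rot: [-0.027, 0.705, 0.029, 0.708]
ft_force: [-3.4, -1.6, 14.2]
grip_width: 0.676
clock 3.83 tcp [449.7 228.2 180.6] head 4.56 grip 0.676 f [-3.4 -1.6 14.2] q7 1.21
  delta cm [ 0.56 -0.11 -0.08] turn -0.0
```

```bash
python3 - <<'E'
from board import *
im,d,m=load('pics/top0.npz'); g=im.sum(2).astype(float)
up=cv2.resize(im[125:200,170:310],None,fx=5.5,fy=5.5,interpolation=cv2.INTER_CUBIC)
cv2.imwrite('pics/t2.png',up[:,:,::-1])
# lane lines
def dark(v,u0):
    u=np.arange(u0-4,u0+5); w=np.clip(np.median(g[v,u])-g[v,u]-15,0,None); return (u*w).sum()/max(w.sum(),1e-6)
for v in range(158,194,5): print(v,np.round([dark(v,220+(v>175)),dark(v,258)],2))
P0=plane(580.47,52.17,.0798)
def proj(p):
    K=m['camera_matrix'];r=rotm(m).T; 
    q,_=cv2.projectPoints(np.array([p],float),cv2.Rodrigues(r)[0],-r@m['xyz'],K,m['dist']); return q.ravel()
for dx,dy in((20,55),(100,55),(20,-55),(100,-55)): print(dx,dy,proj(P0[0]+P0[1]@np.array([dx,dy,0])).round(2))
E
```

```text
158 [218.91 256.6 ]
163 [219.16 257.09]
168 [219.21 257.09]
173 [220.17 257.55]
178 [220.17 258.11]
183 [220.54 258.11]
188 [221.15 258.21]
193 [224.03 256.29]
20 55 [221.26 187.28]
100 55 [219.2  160.04]
20 -55 [258.65 184.86]
100 -55 [256.88 157.55]
```

View pics/t2.png

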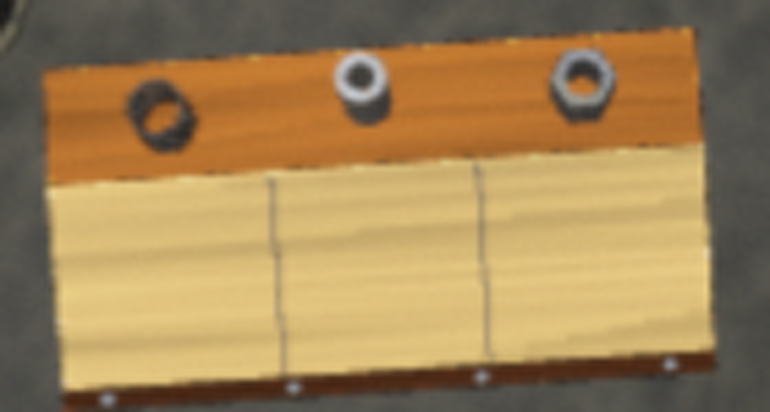

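```bash
python3 - <<'E'
from board import *
im,d,m=load('pics/top0.npz')
O=np.array([580.47,52.17]); psi=.0798; c,s=np.cos(psi),np.sin(psi)
for n,(u,v),z in (('spring',(155,108),83),('springbot',(167,127),38),('pin',(360,77),98),('sleeve',(582,81),80)):
    uv=((u+.5)/5.5-.5+170+.25,(v+.5)/5.5-.5+125)
    p=onz(m,[uv],z)[0]; e=p[:2]-O; print(n,p.round(1),'board x,y',(c*e[0]+s*e[1]).round(1),(-s*e[0]+c*e[1]).round(1))
# height-based: centroid of depth points near top
P=cloud(d,m)
for n,(u,v),z in(('spring',(199,145),83),('pin',(236,140),98),('sleeve',(276,140),80)):
    Q=P[v-9:v+10,u-9:u+10].reshape(-1,3); q=Q[(Q[:,2]>z-10)&(Q[:,2]<z+10)][:,:2]
    (cx,cy),r=cv2.minEnclosingCircle(q.astype(np.float32)); e=np.array([cx,cy])-O
    print(n,len(q),2*r,'board',(c*e[0]+s*e[1]).round(1),(-s*e[0]+c*e[1]).round(1))
go(580,-60,100,4.57)
E
```

```text
spring [709.8 170.8  83. ] board x,y 138.4 107.9
springbot [709.4 171.6  38. ] board x,y 138.1 108.8
pin [723.5  64.9  98. ] board x,y 143.6 1.3
sleeve [727.1 -47.5  80. ] board x,y 138.2 -111.1
spring 37 30.79923439025879 board 139.2 109.6
pin 55 27.056453704833984 board 144.7 2.4
sleeve 74 32.77507019042969 board 140.3 -110.1
clock 3.83 tcp [449.7 228.2 180.6] head 4.56 grip 0.676 f [-3.4 -1.6 14.2] q7 1.21
  delta cm [ -7.48 -29.74  10.73] turn -0.0
```

```bash
cat >> board.py <<'E'
O=np.array([580.47,52.17]); PSI=.0798
def bw(xh,y): c,s=np.cos(PSI),np.sin(PSI); return O[0]+c*xh-s*y, O[1]+s*xh+c*y
def wb(p): c,s=np.cos(PSI),np.sin(PSI); e=np.array(p[:2])-O; return c*e[0]+s*e[1], -s*e[0]+c*e[1]
def gob(xh,y,gz): x,yy=bw(xh,y); go(x,yy,gz,np.degrees(PSI))
E
python3 - <<'E'
from board import *
gob(35,-110.8,215-155+15)
E
```

```text
clock 3.83 tcp [449.7 228.2 180.6] head 4.56 grip 0.676 f [-3.4 -1.6 14.2] q7 1.21
  delta cm [ -4.96 -29.65  15.16] turn -0.0
```

```bash

python3 -m pendant '[{"translation":[-4,0,0],"turn":0,"claw":0.6},{"translation":[-6,-3,1.5],"turn":0,"claw":0.6},{"translation":[-6,-29.65,15.2],"turn":0,"claw":0.6},{"translation":[-6,-29.65,15.2],"turn":0,"claw":0.6},{"translation":[-6,-29.65,15.2],"turn":0,"claw":0.6},{"translation":[-6,-29.65,15.2],"turn":0,"claw":0.6},{"translation":[-6,-29.65,15.2],"turn":0,"claw":0.6},{"translation":[-6,-29.65,15.2],"turn":0,"claw":0.6},{"translation":[-6,-29.65,15.2],"turn":0,"claw":0.6},{"translation":[-6,-29.65,15.2],"turn":0,"claw":0.6},{"translation":[-6,-29.65,15.2],"turn":0,"claw":0.6},{"translation":[-6,-29.65,15.2],"turn":0,"claw":0.6}]' 35
python3 - <<'E'
from board import *
gob(35,-110.8,205-155)
im,d,m=snap('wrist','w3.png')
E
```

```text
clock: 4.83
eef_pos: [624.1, -56.2, 239.6]
tcp_rot: [-0.026, 0.706, 0.029, 0.707]
ft_force: [0.2, 1.1, -2.3]
grip_width: 0.675
clock 4.83 tcp [624.1 -56.2 239.6] head 4.47 grip 0.675 f [ 0.2  1.1 -2.3] q7 1.75
  delta cm [3.46 0.06 0.  ] turn -0.1
```

View pics/w3.png

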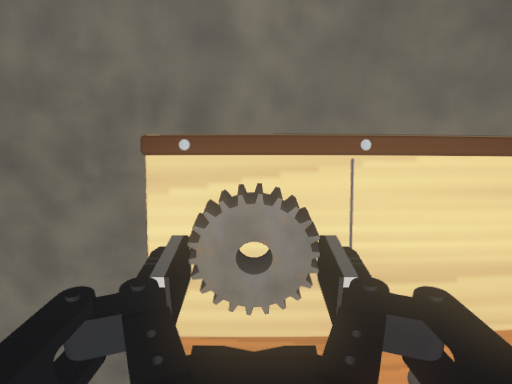

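```bash

python3 -m pendant '[{"translation":[2.4,0.05,0],"turn":-0.1,"claw":0.6},{"translation":[2.6,0.05,0],"turn":-0.1,"claw":0.6},{"translation":[2.9,0.05,0],"turn":-0.1,"claw":0.6},{"translation":[3.1,0.05,0],"turn":-0.1,"claw":0.6},{"translation":[3.3,0.05,0],"turn":-0.1,"claw":0.6},{"translation":[3.5,0.05,0],"turn":-0.1,"claw":0.6}]' 20
python3 - <<'E'
from board import *
gob(27,-110.8,203-155)
im,d,m=snap('wrist','w4.png')
E
```

```text
clock: 5.38
eef_pos: [623.0, -53.0, 205.5]
tcp_rot: [-0.027, 0.707, 0.031, 0.706]
ft_force: [-7.5, 2.1, 6.5]
grip_width: 0.674
clock 5.38 tcp [623.  -53.  205.5] head 4.75 grip 0.674 f [-7.5  2.1  6.5] q7 1.76
  delta cm [ 0.25 -0.26 -0.7 ] turn 0.2
```

View pics/w4.png

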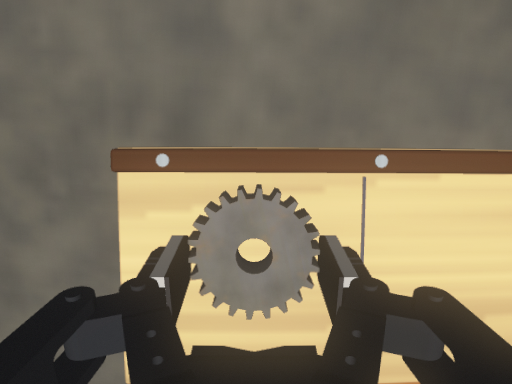

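```bash

python3 -m pendant '[{"translation":[0.05,-0.15,-0.2],"turn":0.2,"claw":0.6},{"translation":[0.1,-0.26,-0.4],"turn":0.2,"claw":0.6},{"translation":[0.15,-0.26,-0.6],"turn":0.2,"claw":0.6},{"translation":[0.2,-0.26,-0.8],"turn":0.2,"claw":0.6},{"translation":[0.25,-0.26,-1.0],"turn":0.2,"claw":0.6},{"translation":[0.25,-0.26,-1.1],"turn":0.2,"claw":0.6}]' 20
python3 - <<'E'
from board import *
gob(27,-110.8,203-155)
im,d,m=snap('wrist','w5.png')
E
```

```text
clock: 5.93
eef_pos: [615.5, -56.3, 204.6]
tcp_rot: [-0.026, 0.703, 0.03, 0.71]
ft_force: [10.9, 0.9, -0.5]
grip_width: 0.67
clock 5.93 tcp [615.5 -56.3 204.6] head 4.55 grip 0.670 f [10.9  0.9 -0.5] q7 1.76
  delta cm [0.16 0.01 0.07] turn -0.0
```

View pics/w5.png

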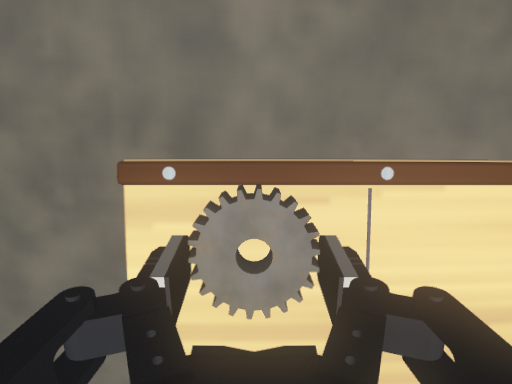

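```bash

python3 -m pendant '[{"translation":[0,0,0.1],"turn":0,"claw":0.75},{"translation":[0,0,0.1],"turn":0,"claw":0.8},{"translation":[0,0,0.1],"turn":0,"claw":0.85},{"translation":[-3,0,0.1],"turn":0,"claw":1},{"translation":[-7,0,0],"turn":0,"claw":1},{"translation":[-11,0,-1],"turn":0,"claw":1},{"translation":[-15,2,-1],"turn":0,"claw":1},{"translation":[-18,4,-1],"turn":0,"claw":1},{"translation":[-22,8,-1],"turn":0,"claw":1},{"translation":[-25,12,-1],"turn":0,"claw":1},{"translation":[-25,12,-1],"turn":0,"claw":1},{"translation":[-25,12,-1],"turn":0,"claw":1}]' 
python3 - <<'E'
from board import *
gob(27,-110.8,203-155)
im,d,m=snap('wrist','w6.png'); np.savez('pics/w6.npz',im=im,d=d,**{k:np.array(m[k]) for k in('camera_matrix','dist','xyz','rotation')})
cv2.imwrite('pics/w6b.png',cv2.resize(im[:,:,::-1],None,fx=1.5,fy=1.5,interpolation=cv2.INTER_CUBIC))
E
```

```text
clock: 6.98
eef_pos: [593.2, 66.8, 458.4]
tcp_rot: [-0.028, 0.701, 0.034, 0.712]
ft_force: [-0.1, 0.8, -0.6]
grip_width: 1.001
clock 6.98 tcp [593.2  66.8 458.4] head 4.97 grip 1.001 f [-0.1  0.8 -0.6] q7 1.51
  delta cm [ 25.46 -12.64   0.83] turn 0.4
```

View pics/w6b.png

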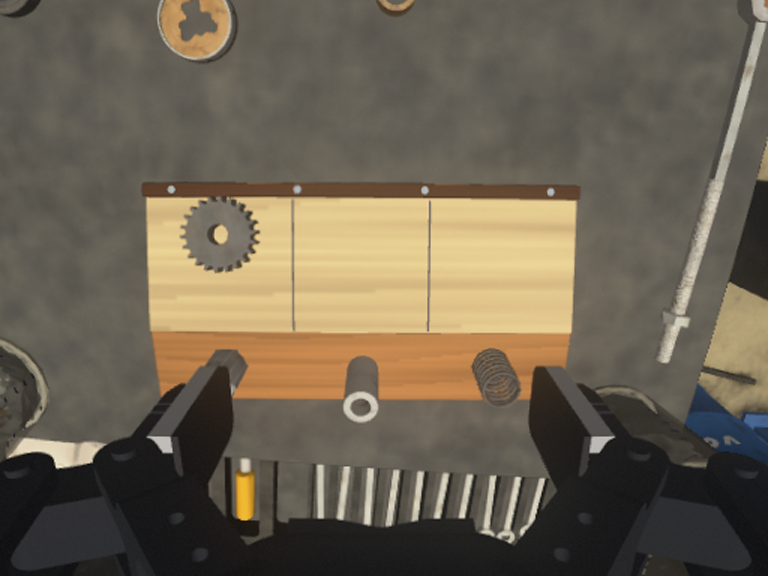

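```bash
cat > fit.py <<'E'
from board import *
def fitboard(im,m,ox,oy,psi):
    g=im.sum(2).astype(float)
    K=m['camera_matrix'];r=rotm(m).T
    def proj(D,ox,oy,psi):
        Rd=plane(ox,oy,psi)[1]; W=np.array([ox,oy,16.])+np.array(D,float)@Rd.T
        return cv2.projectPoints(W,cv2.Rodrigues(r)[0],-r@np.array(m['xyz']),np.array(K),np.array(m['dist']))[0].reshape(-1,2)
    L={}
    for nm,y in(('L',55),('R',-55)):
        out=[]
        for x in np.linspace(8,104,25):
            u0,v0=proj([[x,y,0]],ox,oy,psi)[0]; v=int(round(v0)); u0=int(round(u0))
            if not(0<=v<384 and 9<u0<502): continue
            u=np.arange(u0-8,u0+9); md=np.median(g[v,u])
            if md<450: continue
            w=np.clip(md-g[v,u]-40,0,None)
            if w.sum()<40: continue
            c=(u*w).sum()/w.sum()
            if np.sqrt((w*(u-c)**2).sum()/w.sum())<1.6: out.append((c,v))
        L[nm]=np.array(out)
    C=[]
    for y in np.linspace(-165,165,45):
        u0,v0=proj([[0,y,8]],ox,oy,psi)[0]; u=int(round(u0)); v=int(round(v0))
        if not(3<u<508 and 14<v<370): continue
        col=g[v-10:v+11,u]; dd=np.diff(col); k=dd.argmax()
        if dd[k]<90 or col[-1]<450: continue
        a=max(0,k-2); w=np.clip(dd[a:k+3],0,None); C.append((u,v-10+.5+(np.arange(a,a+len(w))*w).sum()/w.sum()))
    C=np.array(C)
    for it in range(15):
        cl=onplane(m,C,ox,oy,psi,8); pr=np.polyfit(cl[:,1],cl[:,0],1)
        res=cl[:,0]-np.polyval(pr,cl[:,1]); C=C[abs(res)<1.5] if it<3 else C
        if it<3: continue
        P={k:np.polyfit(*onplane(m,L[k],ox,oy,psi)[:,:2].T,1) for k in L if len(L[k])>5}
        sl=[-pr[0]]+[P[k][0] for k in P]
        ym=np.mean([P[k][1]-(55 if k=='L' else -55) for k in P])
        psi+=.7*np.mean(sl); ox+=pr[1]*np.cos(A)-ym*np.sin(psi); oy+=ym*np.cos(psi)
    print('board',round(ox,2),round(oy,2),round(psi,4),'n',len(C),{k:(len(L[k]),P[k].round(3).tolist()) for k in P},'cleat',pr.round(4))
    return ox,oy,psi
E
python3 - <<'E'
from fit import *
im,d,m=load('pics/w6.npz')
b=fitboard(im,m,580.47,52.17,.0798); ox,oy,psi=b
# gear: dark on wood
gob(0,0,0)
g=im.sum(2); 
roi=np.zeros(g.shape,bool); roi[133:186,105:190]=1
mk=((g<330)&roi).astype(np.uint8)
cs,_=cv2.findContours(mk,cv2.RETR_EXTERNAL,cv2.CHAIN_APPROX_NONE); q=max(cs,key=cv2.contourArea).reshape(-1,2)
for z in(16,8):
    D=onplane(m,q,*b,zoff=z)[:,:2].astype(np.float32); print('gear',z,cv2.minEnclosingCircle(D))
# pin top ring: bright
def ent(name,u0,u1,v0,v1,fn):
    x=cv2.resize(im[v0:v1,u0:u1],None,fx=8,fy=8,interpolation=cv2.INTER_CUBIC); cv2.imwrite('pics/'+fn,x[:,:,::-1])
ent('pin',210,360,225,285,'w6c.png') if 0 else None
x=cv2.resize(im[225:290,130:360],None,fx=3.4,fy=3.4,interpolation=cv2.INTER_CUBIC); cv2.imwrite('pics/w6c.png',x[:,:,::-1])
E
```

```text
board 581.93 52.08 0.0791 n 36 {'L': (25, [-0.0, 55.131]), 'R': (25, [0.0, -55.131])} cleat [0.0003 0.    ]
clock 7.03 tcp [593.   63.8 456.3] head 4.81 grip 0.996 f [-0.7 -1.8 -0.5] q7 1.52
  delta cm [30.11 -1.22 -1.73] turn 0.2
gear 16 ((23.14910888671875, -115.28224182128906), 15.569069862365723)
gear 8 ((22.99083709716797, -117.85716247558594), 15.88215446472168)
```

View pics/w6c.png

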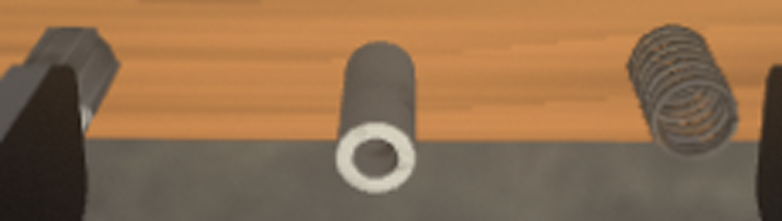

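```bash
python3 - <<'E'
from fit import *
im,d,m=load('pics/w6.npz'); b=(581.93,52.08,.0791)
hsv=cv2.cvtColor(im,cv2.COLOR_RGB2HSV); sat=hsv[...,1]
roi=np.zeros(sat.shape,bool); roi[131:186,105:185]=1
mk=((sat<70)&roi).astype(np.uint8)
cs,_=cv2.findContours(mk,cv2.RETR_EXTERNAL,cv2.CHAIN_APPROX_NONE); q=max(cs,key=cv2.contourArea).reshape(-1,2); print(cv2.boundingRect(q))
D=onplane(m,q,*b,zoff=16)[:,:2].astype(np.float32); print('gear outline at top plane',cv2.minEnclosingCircle(D))
D=onplane(m,q,*b,zoff=8)[:,:2].astype(np.float32); print('gear outline at mid plane',cv2.minEnclosingCircle(D))
c,s=np.cos(b[2]),np.sin(b[2])
def bd(p): e=p[:2]-np.array(b[:2]); return (c*e[0]+s*e[1]).round(1),(-s*e[0]+c*e[1]).round(1)
for n,(u,v),z in(('pin',(376,158),98),('pin base L/R',(345,80),60),('spring',(695,118),83),('springbase',(670,45),38)):
    uv=((u+.5)/3.4-.5+130,(v+.5)/3.4-.5+225); print(n,bd(onz(m,[uv],z)[0]))
E
```

```text
(121, 131, 50, 51)
gear outline at top plane ((29.198768615722656, -110.08747863769531), 29.737667083740234)
gear outline at mid plane ((29.162187576293945, -112.55795288085938), 30.335664749145508)
pin (np.float64(140.4), np.float64(1.9))
pin base L/R (np.float64(132.3), np.float64(-10.1))
spring (np.float64(134.1), np.float64(108.4))
springbase (np.float64(129.0), np.float64(108.9))
```

```bash
python3 - <<'E'
from board import *
s=status.read_state(); print(R.from_quat(s['tcp_rot']).as_matrix().round(4))
go(436.5,-228.8,60,4.57)
go(436.5,-228.8,24,4.57)
E
```

```text
[[ 0.0122 -0.0839  0.9964]
 [ 0.0065  0.9965  0.0838]
 [-0.9999  0.0054  0.0127]]
clock 7.03 tcp [593.   63.8 456.3] head 4.81 grip 0.996 f [-0.7 -1.8 -0.5] q7 1.52
  delta cm [ 23.75 -27.98 -18.35] turn 0.2
clock 7.03 tcp [593.   63.8 456.3] head 4.81 grip 0.996 f [-0.7 -1.8 -0.5] q7 1.52
  delta cm [ 27.35 -27.99 -18.4 ] turn 0.2
```

```bash

python3 -m pendant '[{"translation":[23.7,-28,-18.35],"turn":0.2,"claw":0.85},{"translation":[23.7,-28,-18.35],"turn":0.2,"claw":0.85},{"translation":[23.7,-28,-18.35],"turn":0.2,"claw":0.85},{"translation":[23.7,-28,-18.35],"turn":0.2,"claw":0.85},{"translation":[23.7,-28,-18.35],"turn":0.2,"claw":0.85},{"translation":[23.7,-28,-18.35],"turn":0.2,"claw":0.85},{"translation":[23.7,-28,-18.35],"turn":0.2,"claw":0.85},{"translation":[23.7,-28,-18.35],"turn":0.2,"claw":0.85},{"translation":[23.7,-28,-18.35],"turn":0.2,"claw":0.85},{"translation":[23.7,-28,-18.35],"turn":0.2,"claw":0.85},{"translation":[23.7,-28,-18.35],"turn":0.2,"claw":0.85},{"translation":[23.7,-28,-18.35],"turn":0.2,"claw":0.85}]' 35
python3 - <<'E'
from board import *
go(436.5,-228.8,24,4.57)
im,d,m=snap('wrist','w7.png')
E
```

```text
clock: 8.03
eef_pos: [433.5, -231.2, 213.6]
tcp_rot: [-0.024, 0.704, 0.029, 0.709]
ft_force: [0.6, -0.3, -0.7]
grip_width: 0.851
clock 8.03 tcp [ 433.5 -231.2  213.6] head 4.28 grip 0.851 f [ 0.6 -0.3 -0.7] q7 2.18
  delta cm [3.47 0.19 0.29] turn -0.3
```

View pics/w7.png

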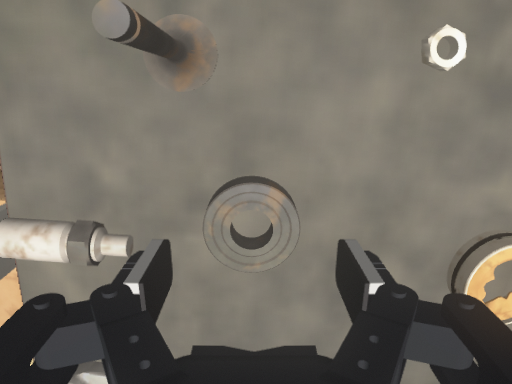

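```bash
python3 - <<'E'
from board import *
m=cams.camera_model('wrist'); print(onz(m,[(251,222),(204,222),(298,222),(130,245)],15).round(1))
go(436.5,-228.8,24,4.57)
E
```

```text
[[ 434.1 -230.8   15. ]
 [ 436.1 -255.8   15. ]
 [ 432.2 -205.8   15. ]
 [ 453.  -296.1   15. ]]
clock 8.08 tcp [ 435.2 -229.8  214.6] head 4.45 grip 0.853 f [-0.1  0.9  0.5] q7 2.18
  delta cm [3.56 0.07 0.1 ] turn -0.1
```

```bash

python3 -m pendant '[{"translation":[2.5,0,0.1],"turn":-0.1,"claw":0.8},{"translation":[3.5,0,0.1],"turn":-0.1,"claw":0.75},{"translation":[3.55,0,0.1],"turn":-0.1,"claw":0.75},{"translation":[3.55,0,0.1],"turn":-0.1,"claw":0.72},{"translation":[3.55,0,0.1],"turn":-0.1,"claw":0.5},{"translation":[3.55,0,0.1],"turn":-0.1,"claw":0.5},{"translation":[3.55,0,0.1],"turn":-0.1,"claw":0.5},{"translation":[3.55,0,0.1],"turn":-0.1,"claw":0.5},{"translation":[3.55,0,0.1],"turn":-0.1,"claw":0.5}]' 35
python3 - <<'E'
from board import *
gob(31,1.8,90)
E
```

```text
clock: 8.83
eef_pos: [436.9, -229.4, 180.3]
tcp_rot: [-0.026, 0.703, 0.031, 0.71]
ft_force: [-1.7, 1.1, 6.8]
grip_width: 0.576
clock 8.83 tcp [ 436.9 -229.4  180.3] head 4.58 grip 0.576 f [-1.7  1.1  6.8] q7 2.19
  delta cm [-6.09 27.14 19.73] turn 0.0
```

```bash

python3 -m pendant '[{"translation":[-4,0,0],"turn":0,"claw":0.5},{"translation":[-7.5,0,0],"turn":0,"claw":0.5},{"translation":[-7.5,27.15,19.7],"turn":0,"claw":0.5},{"translation":[-7.5,27.15,19.7],"turn":0,"claw":0.5},{"translation":[-7.5,27.15,19.7],"turn":0,"claw":0.5},{"translation":[-7.5,27.15,19.7],"turn":0,"claw":0.5},{"translation":[-7.5,27.15,19.7],"turn":0,"claw":0.5},{"translation":[-7.5,27.15,19.7],"turn":0,"claw":0.5},{"translation":[-7.5,27.15,19.7],"turn":0,"claw":0.5},{"translation":[-7.5,27.15,19.7],"turn":0,"claw":0.5},{"translation":[-7.5,27.15,19.7],"turn":0,"claw":0.5},{"translation":[-7.5,27.15,19.7],"turn":0,"claw":0.5}]' 35
python3 - <<'E'
from board import *
gob(30,1.8,203.5-155)
E
```

```text
clock: 9.83
eef_pos: [611.6, 60.6, 259.5]
tcp_rot: [-0.027, 0.702, 0.033, 0.711]
ft_force: [0.2, -1.3, -1.2]
grip_width: 0.576
clock 9.83 tcp [611.6  60.6 259.5] head 4.93 grip 0.576 f [ 0.2 -1.3 -1.2] q7 1.60
  delta cm [ 5.59 -0.46 -0.24] turn 0.4
```

```bash

python3 -m pendant '[{"translation":[2,-0.46,-0.2],"turn":0.4,"claw":0.5},{"translation":[3.5,-0.46,-0.2],"turn":0.4,"claw":0.5},{"translation":[4.2,-0.46,-0.2],"turn":0.4,"claw":0.5},{"translation":[4.2,-0.46,-0.2],"turn":0.4,"claw":0.5},{"translation":[4.2,-0.46,-0.2],"turn":0.4,"claw":0.5}]' 20
python3 - <<'E'
from board import *
gob(30,1.8,203.5-155)
E
```

```text
clock: 10.25
eef_pos: [610.3, 55.4, 217.7]
tcp_rot: [-0.025, 0.702, 0.03, 0.711]
ft_force: [0.2, 0.3, -0.8]
grip_width: 0.577
clock 10.25 tcp [610.3  55.4 217.7] head 4.46 grip 0.577 f [ 0.2  0.3 -0.8] q7 1.61
  delta cm [ 1.42  0.09 -0.02] turn -0.1
```

Now press onto the slope and slide down to the cleat.

```bash

python3 -m pendant '[{"translation":[0.5,0.1,0],"turn":-0.1,"claw":0.5},{"translation":[0.9,0.1,0],"turn":-0.1,"claw":0.5},{"translation":[1.2,0.1,0],"turn":-0.1,"claw":0.5},{"translation":[1.42,0.1,0],"turn":-0.1,"claw":0.5},{"translation":[1.45,0.1,-0.1],"turn":-0.1,"claw":0.5},{"translation":[1.5,0.1,-0.3],"turn":-0.1,"claw":0.5},{"translation":[1.55,0.1,-0.5],"turn":-0.1,"claw":0.5},{"translation":[1.6,0.1,-0.7],"turn":-0.1,"claw":0.5},{"translation":[1.6,0.1,-0.85],"turn":-0.1,"claw":0.5},{"translation":[1.6,0.1,-0.95],"turn":-0.1,"claw":0.5}]' 20
python3 - <<'E'
from board import *
gob(23.7,1.8,201.8-155)
im,d,m=snap('wrist','w8.png')
E
```

```text
clock: 11.08
eef_pos: [602.8, 56.0, 202.4]
tcp_rot: [-0.025, 0.7, 0.031, 0.713]
ft_force: [9.2, 1.1, -2.0]
grip_width: 0.577
clock 11.08 tcp [602.8  56.  202.4] head 4.57 grip 0.577 f [ 9.2  1.1 -2. ] q7 1.61
  delta cm [ 0.06 -0.03  0.12] turn -0.0
```

View pics/w8.png

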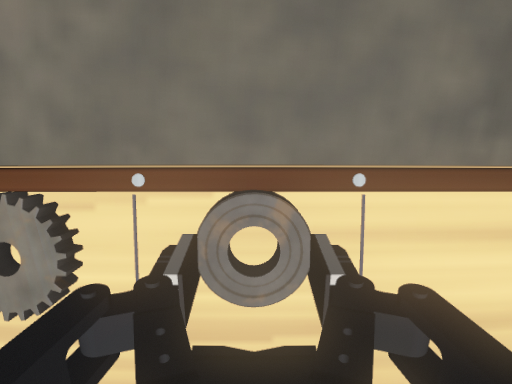

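```bash

python3 -m pendant '[{"translation":[0,0,0.1],"turn":0,"claw":0.65},{"translation":[0,0,0.1],"turn":0,"claw":0.75},{"translation":[0,0,0.1],"turn":0,"claw":0.75},{"translation":[-3,0,0.1],"turn":0,"claw":0.8},{"translation":[-7,0,0],"turn":0,"claw":0.85},{"translation":[-11,-3,-1],"turn":0,"claw":0.85},{"translation":[-15,-6,-1],"turn":0,"claw":0.85},{"translation":[-19,-9,-1],"turn":0,"claw":0.85},{"translation":[-23,-10,-1],"turn":0,"claw":0.85},{"translation":[-25,-10,-1],"turn":0,"claw":0.85},{"translation":[-25,-10,-1],"turn":0,"claw":0.85},{"translation":[-25,-10,-1],"turn":0,"claw":0.85}]' 
python3 - <<'E'
from fit import *
im,d,m=snap('wrist'); np.savez('pics/w9.npz',im=im,d=d,**{k:np.array(m[k]) for k in('camera_matrix','dist','xyz','rotation')})
cv2.imwrite('pics/w9b.png',cv2.resize(im[:,:,::-1],None,fx=1.5,fy=1.5,interpolation=cv2.INTER_CUBIC))
fitboard(im,m,580.8,52.1,.0795)
go(460,-78.6,60,4.57)
E
```

```text
clock: 12.13
eef_pos: [596.3, -47.8, 453.9]
tcp_rot: [-0.025, 0.698, 0.03, 0.715]
ft_force: [0.1, 0.8, -1.0]
grip_width: 0.851
board 581.59 52.27 0.0789 n 33 {'L': (25, [-0.001, 55.07]), 'R': (25, [-0.0, -55.07])} cleat [-0.0007 -0.    ]
clock 12.18 tcp [595.8 -46.7 451.5] head 4.55 grip 0.854 f [-0.6  0.2 -0.4] q7 1.73
  delta cm [ 23.37  -2.28 -14.23] turn -0.0
```

View pics/w9b.png

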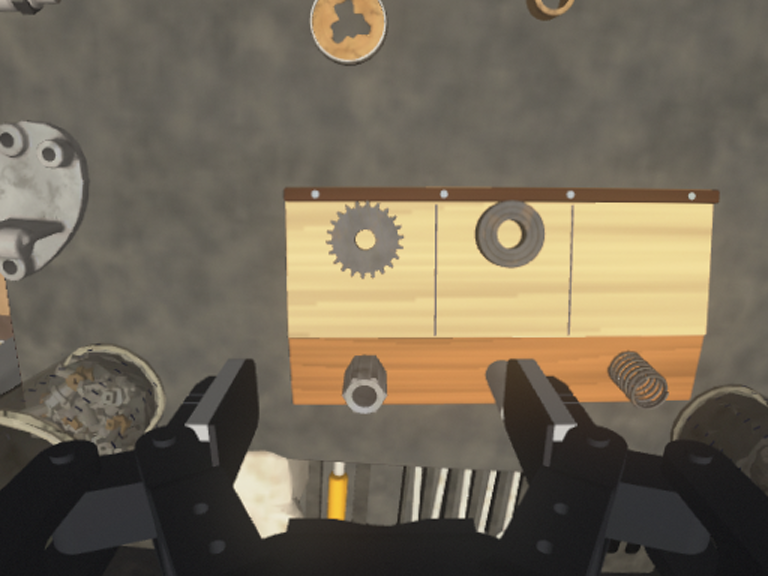

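```bash
cat >> fit.py <<'E'
def bd(p,b): c,s=np.cos(b[2]),np.sin(b[2]); e=np.array(p[:2])-np.array(b[:2]); return np.round([c*e[0]+s*e[1],-s*e[0]+c*e[1]],1)
def discs(im,m,b,items):
    sat=cv2.cvtColor(im,cv2.COLOR_RGB2HSV)[...,1]
    for n,y,r,h in items:
        K=m['camera_matrix'];rr=rotm(m).T; Rd=plane(*b)[1]
        W=np.array([b[0],b[1],16.])+Rd@np.array([r,y,h/2]); u,v=cv2.projectPoints(W.reshape(1,3),cv2.Rodrigues(rr)[0],-rr@np.array(m['xyz']),np.array(K),np.array(m['dist']))[0].ravel()
        uu,vv=np.meshgrid(np.arange(512),np.arange(384)); 
        D=onplane(m,np.c_[uu.ravel(),vv.ravel()],*b,zoff=h); roi=((D[:,0]>0.5)&(D[:,0]<2*r+12)&(abs(D[:,1]-y)<r+10)).reshape(384,512)
        mk=((sat<75)&roi).astype(np.uint8)
        cs,_=cv2.findContours(mk,cv2.RETR_EXTERNAL,cv2.CHAIN_APPROX_NONE); q=max(cs,key=cv2.contourArea).reshape(-1,2)
        D=onplane(m,q,*b,zoff=h)[:,:2].astype(np.float32); (cx,cy),rad=cv2.minEnclosingCircle(D)
        hole=((sat>75)&roi).astype(np.uint8)
        print(n,'centre %.1f %.1f r %.1f'%(cx,cy,rad),'xr',D[:,0].min().round(1),D[:,0].max().round(1),'yr',D[:,1].min().round(1),D[:,1].max().round(1))
E
python3 - <<'E'
from fit import *
im,d,m=load('pics/w9.npz'); b=(581.59,52.27,.0789)
discs(im,m,b,[('gear',-110.7,30,16),('bearing',1.8,26,15)])
for n,(u,v),z in(('sleeve',(365,396),80),('spring',(651,390),83)): print(n,bd(onz(m,[((u+.5)/1.5-.5,(v+.5)/1.5-.5)],z)[0],b))
x=cv2.resize(im[215:285,200:460],None,fx=3,fy=3,interpolation=cv2.INTER_CUBIC); cv2.imwrite('pics/w9c.png',x[:,:,::-1])
E
```

```text
gear centre 29.5 -111.0 r 29.7 xr 0.5 59.1 yr -140.0 -82.5
bearing centre 24.9 1.2 r 26.4 xr 1.4 50.0 yr -23.5 27.1
sleeve [ 136.9 -111.1]
spring [132.7 108.3]
```

View pics/w9c.png

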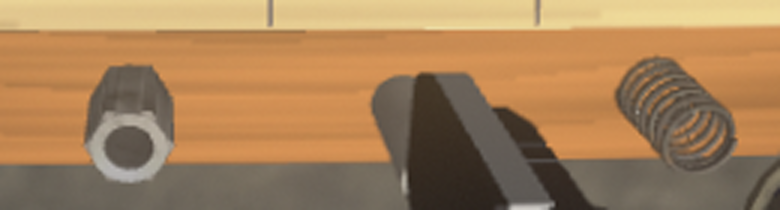

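```bash

python3 -m pendant '[{"translation":[21,-2.3,-14.3],"turn":0,"claw":0.88},{"translation":[21,-2.3,-14.3],"turn":0,"claw":0.88},{"translation":[21,-2.3,-14.3],"turn":0,"claw":0.88},{"translation":[21,-2.3,-14.3],"turn":0,"claw":0.88},{"translation":[21,-2.3,-14.3],"turn":0,"claw":0.88},{"translation":[21,-2.3,-14.3],"turn":0,"claw":0.88},{"translation":[21,-2.3,-14.3],"turn":0,"claw":0.88},{"translation":[21,-2.3,-14.3],"turn":0,"claw":0.88},{"translation":[21,-2.3,-14.3],"turn":0,"claw":0.88}]' 35
python3 - <<'E'
from board import *
im,d,m=snap('wrist','w10.png')
hsv=cv2.cvtColor(im,cv2.COLOR_RGB2HSV); mk=((hsv[...,1]>90)&(hsv[...,2]>120)).astype(np.uint8)
cs,_=cv2.findContours(mk,cv2.RETR_EXTERNAL,cv2.CHAIN_APPROX_NONE); q=max(cs,key=cv2.contourArea).reshape(-1,2); print(cv2.boundingRect(q))
print(cv2.minEnclosingCircle(onz(m,q,19)[:,:2].astype(np.float32)))
go(460,-78.6,26,4.57)
E
```

```text
clock: 12.93
eef_pos: [458.9, -78.5, 238.1]
tcp_rot: [-0.025, 0.701, 0.032, 0.713]
ft_force: [0.7, -0.2, -0.0]
grip_width: 0.878
(206, 168, 88, 81)
((459.7998046875, -79.97370910644531), 25.812458038330078)
clock 12.98 tcp [459.9 -78.5 239. ] head 4.61 grip 0.880 f [1.  0.3 0.1] q7 1.88
  delta cm [ 5.8  -0.06 -0.11] turn 0.0
```

View pics/w10.png

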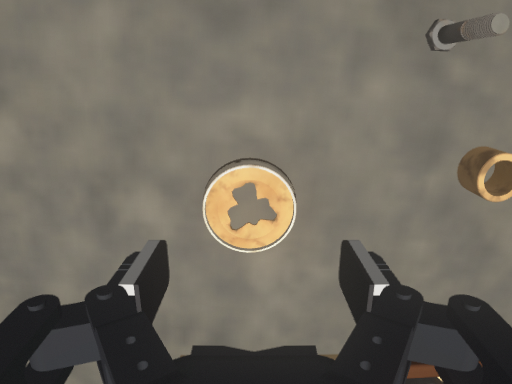

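```bash

python3 -m pendant '[{"translation":[3.5,-0.15,-0.1],"turn":0,"claw":0.86},{"translation":[5.7,-0.15,-0.1],"turn":0,"claw":0.8},{"translation":[5.75,-0.15,-0.1],"turn":0,"claw":0.8},{"translation":[5.75,-0.15,-0.1],"turn":0,"claw":0.75},{"translation":[5.75,-0.15,-0.1],"turn":0,"claw":0.5},{"translation":[5.75,-0.15,-0.1],"turn":0,"claw":0.5},{"translation":[5.75,-0.15,-0.1],"turn":0,"claw":0.5},{"translation":[5.75,-0.15,-0.1],"turn":0,"claw":0.5},{"translation":[5.75,-0.15,-0.1],"turn":0,"claw":0.5}]' 35
python3 - <<'E'
from board import *
gob(33,108.5,100)
E
```

```text
clock: 13.73
eef_pos: [461.2, -79.5, 183.3]
tcp_rot: [-0.025, 0.698, 0.032, 0.715]
ft_force: [-1.8, 0.6, 8.5]
grip_width: 0.621
clock 13.73 tcp [461.2 -79.5 183.3] head 4.62 grip 0.621 f [-1.8  0.6  8.5] q7 1.90
  delta cm [-6.62 23.06 16.42] turn 0.0
```

```bash

python3 -m pendant '[{"translation":[-4,0,0],"turn":0,"claw":0.5},{"translation":[-7.5,0,0],"turn":0,"claw":0.5},{"translation":[-7.5,23.05,16.4],"turn":0,"claw":0.5},{"translation":[-7.5,23.05,16.4],"turn":0,"claw":0.5},{"translation":[-7.5,23.05,16.4],"turn":0,"claw":0.5},{"translation":[-7.5,23.05,16.4],"turn":0,"claw":0.5},{"translation":[-7.5,23.05,16.4],"turn":0,"claw":0.5},{"translation":[-7.5,23.05,16.4],"turn":0,"claw":0.5},{"translation":[-7.5,23.05,16.4],"turn":0,"claw":0.5},{"translation":[-5,23.05,16.4],"turn":0,"claw":0.5},{"translation":[-4,23.05,16.4],"turn":0,"claw":0.5},{"translation":[-4,23.05,16.4],"turn":0,"claw":0.5}]' 35
python3 - <<'E'
from board import *
gob(32,108.5,206.7-155)
E
```

```text
clock: 14.73
eef_pos: [603.9, 162.9, 227.2]
tcp_rot: [-0.026, 0.7, 0.031, 0.713]
ft_force: [-1.1, -0.5, -0.2]
grip_width: 0.62
clock 14.73 tcp [603.9 162.9 227.2] head 4.65 grip 0.620 f [-1.1 -0.5 -0.2] q7 1.45
  delta cm [ 2.05 -0.02 -0.06] turn 0.1
```

```bash

python3 -m pendant '[{"translation":[0.9,0,0],"turn":0.1,"claw":0.5},{"translation":[1.3,0,0],"turn":0.1,"claw":0.5},{"translation":[1.7,0,0],"turn":0.1,"claw":0.5},{"translation":[1.95,0,0],"turn":0.1,"claw":0.5},{"translation":[2.1,0,-0.1],"turn":0.1,"claw":0.5},{"translation":[2.1,0,-0.3],"turn":0.1,"claw":0.5},{"translation":[2.15,0,-0.5],"turn":0.1,"claw":0.5},{"translation":[2.2,0,-0.7],"turn":0.1,"claw":0.5},{"translation":[2.2,0,-0.9],"turn":0.1,"claw":0.5},{"translation":[2.2,0,-1.0],"turn":0.1,"claw":0.5}]' 20
python3 - <<'E'
from board import *
gob(25.6,108.5,205.3-155)
im,d,m=snap('wrist','w11.png')
E
```

```text
clock: 15.57
eef_pos: [596.4, 162.3, 206.2]
tcp_rot: [-0.025, 0.697, 0.031, 0.716]
ft_force: [7.6, 0.6, 0.6]
grip_width: 0.621
clock 15.57 tcp [596.4 162.3 206.2] head 4.52 grip 0.621 f [7.6 0.6 0.6] q7 1.45
  delta cm [0.09 0.   0.09] turn -0.0
```

View pics/w11.png

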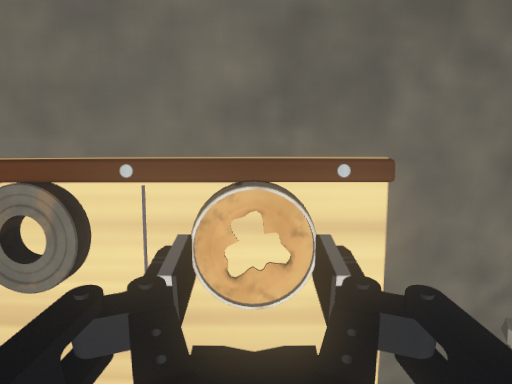

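```bash

python3 -m pendant '[{"translation":[0,0,0.1],"turn":0,"claw":0.7},{"translation":[0,0,0.1],"turn":0,"claw":0.8},{"translation":[0,0,0.1],"turn":0,"claw":0.8},{"translation":[-3,0,0.1],"turn":0,"claw":0.85},{"translation":[-7,0,0],"turn":0,"claw":0.9},{"translation":[-11,-3,-1],"turn":0,"claw":1},{"translation":[-15,-6,-1],"turn":0,"claw":1},{"translation":[-19,-9,-1],"turn":0,"claw":1},{"translation":[-23,-11,-2],"turn":0,"claw":1},{"translation":[-25,-11,-2],"turn":0,"claw":1},{"translation":[-25,-11,-2],"turn":0,"claw":1},{"translation":[-25,-11,-2],"turn":0,"claw":1}]' 
python3 - <<'E'
from fit import *
im,d,m=snap('wrist'); np.savez('pics/w12.npz',im=im,d=d,**{k:np.array(m[k]) for k in('camera_matrix','dist','xyz','rotation')})
cv2.imwrite('pics/w12b.png',cv2.resize(im[:,:,::-1],None,fx=1.5,fy=1.5,interpolation=cv2.INTER_CUBIC))
b=fitboard(im,m,580.8,52.1,.0795)
discs(im,m,b,[('gear',-110.7,30,16),('bearing',1.8,26,15)])
sat=cv2.cvtColor(im,cv2.COLOR_RGB2HSV)
go(428,65.3,60,4.57)
E
```

```text
clock: 16.62
eef_pos: [578.9, 47.4, 457.7]
tcp_rot: [-0.024, 0.695, 0.03, 0.718]
ft_force: [-0.2, 0.5, -0.2]
grip_width: 1.003
board 581.58 52.13 0.079 n 29 {'L': (25, [-0.0, 55.092]), 'R': (25, [0.001, -55.092])} cleat [0.0005 0.    ]
gear centre 29.5 -110.3 r 30.1 xr 1.3 58.7 yr -139.5 -80.3
bearing centre 25.2 2.2 r 26.0 xr 0.7 50.9 yr -23.1 27.2
clock 16.67 tcp [578.4  48.7 455.2] head 4.50 grip 0.999 f [ 0.8 -0.5 -1.3] q7 1.58
  delta cm [ 23.62   2.65 -15.53] turn -0.1
```

View pics/w12b.png

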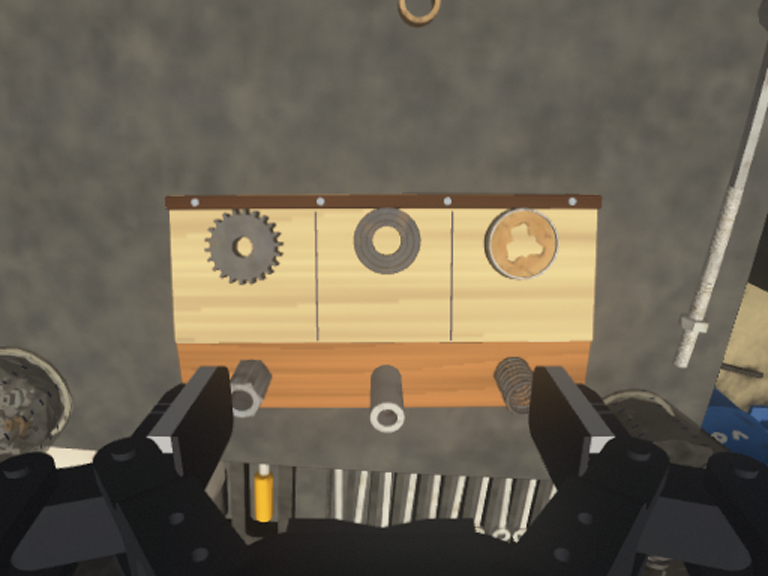

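```bash
sed -i 's/d=r.T@(np.array(\[x,y,gz+155.\])-p)/d=r.T@(np.array([x,y,gz])-p-155*r[:,0])/; ' h.py
sed -i 's/^O=.*/O=np.array([581.6,52.13]); PSI=.079/' board.py
python3 - <<'E'
from fit import *
im,d,m=load('pics/w12.npz'); b=(581.58,52.13,.079)
# plug: detect via diff from wood: use bright rim/dark band manually: circle px approx
g=cv2.cvtColor(im,cv2.COLOR_RGB2GRAY)
x=cv2.resize(im[130:195,310:385],None,fx=8,fy=8,interpolation=cv2.INTER_CUBIC); cv2.imwrite('pics/w12p.png',x[:,:,::-1])
go(428,65.3,70,4.53)
s=status.read_state(); print(R.from_quat(s['tcp_rot']).as_matrix().round(4)[:,0])
E
```

```text
clock 16.67 tcp [578.4  48.7 455.2] head 4.50 grip 0.999 f [ 0.8 -0.5 -1.3] q7 1.58
  delta cm [ 22.62   2.54 -15.93] turn -0.0
[ 0.0269  0.0098 -0.9996]
```

View pics/w12p.png

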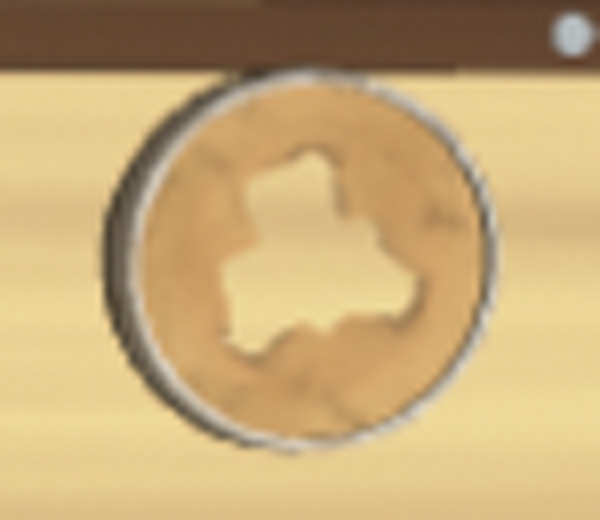

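```bash

python3 - <<'E'
from fit import *
im,d,m=load('pics/w12.npz'); b=(581.58,52.13,.079)
q=[((u+.5)/8-.5+310,(v+.5)/8-.5+130) for u,v in((313,259),(130,259),(496,259),(313,70),(313,450))]
print(onplane(m,q,*b,zoff=20).round(1)[:,:2].tolist())
E
python3 -m pendant '[{"translation":[22.6,2.55,-15.9],"turn":0,"claw":0.6},{"translation":[22.6,2.55,-15.9],"turn":0,"claw":0.6},{"translation":[22.6,2.55,-15.9],"turn":0,"claw":0.6},{"translation":[22.6,2.55,-15.9],"turn":0,"claw":0.6},{"translation":[22.6,2.55,-15.9],"turn":0,"claw":0.6},{"translation":[22.6,2.55,-15.9],"turn":0,"claw":0.6},{"translation":[22.6,2.55,-15.9],"turn":0,"claw":0.6},{"translation":[22.6,2.55,-15.9],"turn":0,"claw":0.6},{"translation":[22.6,2.55,-15.9],"turn":0,"claw":0.6},{"translation":[22.6,2.55,-15.9],"turn":0,"claw":0.6}]' 35
python3 - <<'E'
from board import *
im,d,m=snap('wrist','w13.png')
hsv=cv2.cvtColor(im,cv2.COLOR_RGB2HSV); mk=((hsv[...,1]>90)&(hsv[...,2]>90)).astype(np.uint8)
cs,_=cv2.findContours(mk,cv2.RETR_EXTERNAL,cv2.CHAIN_APPROX_NONE); q=max(cs,key=cv2.contourArea).reshape(-1,2); print(cv2.boundingRect(q))
print(cv2.minEnclosingCircle(onz(m,q,22)[:,:2].astype(np.float32)))
go(427.7,65.3,28,4.53)
E
```

```text
[[27.3, 108.0], [27.3, 81.2], [27.3, 135.1], [0.0, 107.5], [55.2, 108.7]]
clock: 17.5
eef_pos: [424.9, 64.4, 225.2]
tcp_rot: [-0.025, 0.697, 0.031, 0.716]
ft_force: [0.9, -0.0, 0.9]
grip_width: 0.599
(228, 183, 55, 62)
((424.6159973144531, 65.84133911132812), 17.98419761657715)
clock 17.55 tcp [425.5  64.3 225.8] head 4.51 grip 0.600 f [ 0.4  0.2 -0.5] q7 1.56
  delta cm [ 4.28 -0.07 -0.36] turn -0.0
```

View pics/w13.png

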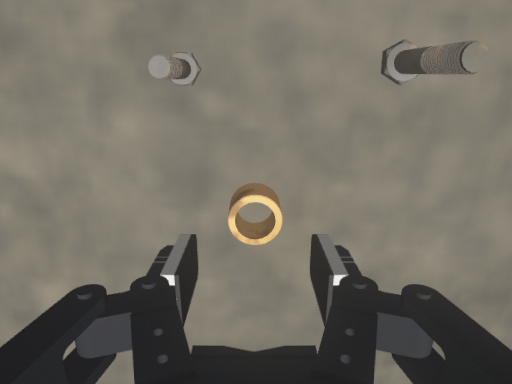

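```bash
python3 - <<'E'
from board import *
m=cams.camera_model('wrist'); p=onz(m,[(255,218.5)],22)[0]; print(p)
go(p[0],p[1],28,4.53)
E
```

```text
[428.00628902  66.07401521  22.        ]
clock 17.55 tcp [425.5  64.3 225.8] head 4.51 grip 0.600 f [ 0.4  0.2 -0.5] q7 1.56
  delta cm [ 4.28  0.   -0.32] turn -0.0
```

```bash

python3 -m pendant '[{"translation":[2.5,0,-0.3],"turn":0,"claw":0.6},{"translation":[4.2,0,-0.32],"turn":0,"claw":0.6},{"translation":[4.25,0,-0.32],"turn":0,"claw":0.6},{"translation":[4.25,0,-0.32],"turn":0,"claw":0.5},{"translation":[4.25,0,-0.32],"turn":0,"claw":0.2},{"translation":[4.25,0,-0.32],"turn":0,"claw":0.2},{"translation":[4.25,0,-0.32],"turn":0,"claw":0.2},{"translation":[4.25,0,-0.32],"turn":0,"claw":0.2},{"translation":[4.25,0,-0.32],"turn":0,"claw":0.2},{"translation":[4.25,0,-0.32],"turn":0,"claw":0.2}]' 30
python3 - <<'E'
from board import *
gob(21.5,2.0,110)
im,d,m=snap('wrist','w14.png')
E
```

```text
clock: 18.38
eef_pos: [424.4, 64.5, 184.5]
tcp_rot: [-0.024, 0.695, 0.031, 0.718]
ft_force: [0.1, -1.7, 7.8]
grip_width: 0.333
clock 18.38 tcp [424.4  64.5 184.5] head 4.50 grip 0.333 f [ 0.1 -1.7  7.8] q7 1.59
  delta cm [-7.49 -2.33 17.47] turn -0.0
```

View pics/w14.png

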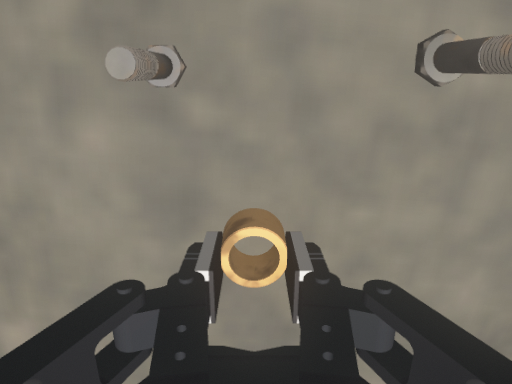

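```bash
python3 - <<'E'
from board import *
m=cams.camera_model('wrist'); p=onz(m,[(254,256.5)],22)[0]; 
s=status.read_state(); r=R.from_quat(s['tcp_rot']).as_matrix(); g=s['eef_pos']+155*r[:,0]
print('bush',p.round(1),'grasp',g.round(1),'tool x',r[:,0].round(4)); print('bush c in tool',(r.T@(np.array([p[0],p[1],11])-s['eef_pos'])).round(1))
E
```

```text
bush [427.2  65.5  22. ] grasp [429.3  66.2  29.6] tool x [ 0.0319  0.0108 -0.9994]
bush c in tool [173.5  -0.7  -2.7]
```

```bash
cat >> board.py <<'E'
def gobush(xh,y,z,off=(173.5,-0.3,-2.7)):
    s=status.read_state(); r=R.from_quat(s['tcp_rot']).as_matrix(); x,yy=bw(xh,y)
    c=s['eef_pos']+r@np.array(off); d=r.T@(np.array([x,yy,z])-c)
    h=np.degrees(np.arctan2(r[1,2],r[0,2]))
    print('t %.2f'%s['clock'],'bush at board',np.round(wb(c),1),'z %.1f'%c[2],'f',np.round(s['ft_force'],1),'grip %.3f'%s['grip_width'],'head %.2f'%h)
    print(' delta cm',(d/10).round(2))
E
python3 -c "
from board import *
gobush(21.5,2,90)"
```

```text
t 18.43 bush at board [-152.8   25.9] z 11.0 f [ 0.3 -0.8  8.1] grip 0.334 head 4.50
 delta cm [-7.35 -2.32 17.68]
```

```bash

python3 -m pendant '[{"translation":[-4,0,0],"turn":0,"claw":0.2},{"translation":[-7.3,-0.5,3],"turn":0,"claw":0.2},{"translation":[-7.35,-2.3,7],"turn":0,"claw":0.2},{"translation":[-7.35,-2.3,11],"turn":0,"claw":0.2},{"translation":[-7.35,-2.3,14],"turn":0,"claw":0.2},{"translation":[-7.35,-2.3,16.5],"turn":0,"claw":0.2},{"translation":[-7.35,-2.3,17.7],"turn":0,"claw":0.2},{"translation":[-7.35,-2.3,17.7],"turn":0,"claw":0.2},{"translation":[-7.35,-2.3,17.7],"turn":0,"claw":0.2},{"translation":[-7.35,-2.3,17.7],"turn":0,"claw":0.2}]' 30
python3 - <<'E'
from board import *
gobush(21.5,2,56)
im,d,m=snap('wrist','w15.png')
E
```

```text
clock: 19.27
eef_pos: [599.1, 54.6, 263.5]
tcp_rot: [-0.024, 0.696, 0.031, 0.717]
ft_force: [-0.8, -0.0, -0.7]
grip_width: 0.332
t 19.27 bush at board [20.4  2.2] z 90.0 f [-0.8 -0.  -0.7] grip 0.332 head 4.50
 delta cm [ 3.4  -0.05  0.  ]
```

View pics/w15.png

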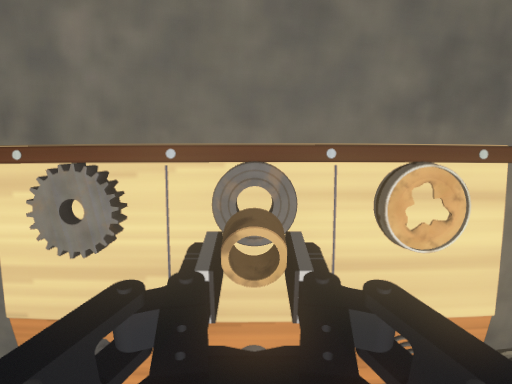

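```bash
python3 - <<'E'
from fit import *
im=cv2.imread('pics/w15.png')[:,:,::-1]; m=cams.camera_model('wrist')
b=fitboard(im,m,581.6,52.13,.079)
o=onplane(m,[(254.5,162),(254.5,244),(212,203),(297.5,203),(254.5,203)],*b,zoff=15); print(o.round(1)[:,:2])
gobush(21.5,2,55)
E
python3 -m pendant '[{"translation":[2,0,0],"turn":0,"claw":0.2},{"translation":[3,0,0],"turn":0,"claw":0.2},{"translation":[3.4,0,0],"turn":0,"claw":0.2},{"translation":[3.4,0,0],"turn":0,"claw":0.2},{"translation":[3.4,0,0],"turn":0,"claw":0.2}]' 30
python3 -c "
from board import *
gobush(21.5,2,50.5)"
```

```text
board 581.22 52.43 0.0795 n 29 {'L': (14, [-0.0, 55.072]), 'R': (17, [0.001, -55.072])} cleat [ 0.0005 -0.    ]
[[ -0.1   2.3]
 [ 50.5   2.3]
 [ 24.8 -23.6]
 [ 24.9  28.6]
 [ 24.9   2.3]]
t 19.32 bush at board [20.3  2.2] z 90.0 f [-0.6 -0.3  0.4] grip 0.335 head 4.50
 delta cm [ 3.5  -0.05  0.01]
clock: 19.73
eef_pos: [599.9, 54.8, 229.6]
tcp_rot: [-0.024, 0.696, 0.031, 0.717]
ft_force: [0.2, -0.6, -0.5]
grip_width: 0.333
t 19.73 bush at board [21.1  2.4] z 56.1 f [ 0.2 -0.6 -0.5] grip 0.333 head 4.49
 delta cm [ 0.56 -0.04  0.02]
```

```bash

python3 -m pendant '[{"translation":[0.3,0,-0.05],"turn":0,"claw":0.2},{"translation":[0.5,-0.02,-0.05],"turn":0,"claw":0.2},{"translation":[0.6,-0.02,-0.07],"turn":0,"claw":0.2},{"translation":[0.7,-0.02,-0.13],"turn":0,"claw":0.2},{"translation":[0.8,-0.02,-0.2],"turn":0,"claw":0.2},{"translation":[0.88,-0.02,-0.24],"turn":0,"claw":0.2}]' 20
python3 - <<'E'
from board import *
gobush(18.7,2.2,47)
im,d,m=snap('wrist','w16.png')
im,d,m=snap('scene','s16.png')
cv2.imwrite('pics/s16b.png',cv2.resize(im[110:260,180:380,::-1],None,fx=4,fy=4,interpolation=cv2.INTER_CUBIC))
E
```

```text
clock: 20.23
eef_pos: [598.1, 54.5, 222.0]
tcp_rot: [-0.024, 0.695, 0.031, 0.718]
ft_force: [-4.2, 0.4, 14.4]
grip_width: 0.332
t 20.23 bush at board [19.4  2.2] z 48.5 f [-4.2  0.4 14.4] grip 0.332 head 4.49
 delta cm [ 0.14 -0.   -0.07]
```

View pics/w16.png

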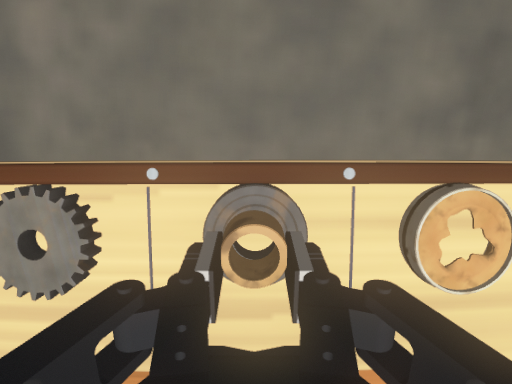

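View pics/s16b.png

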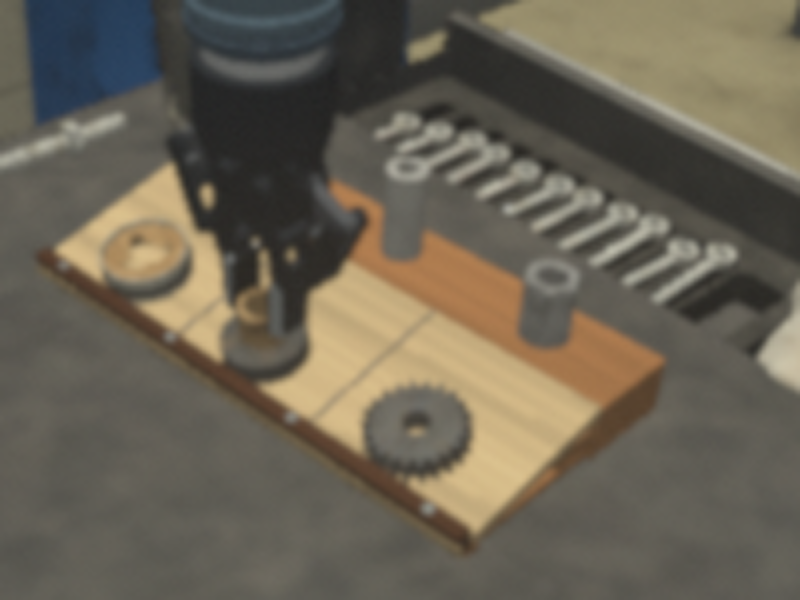

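```bash

python3 -m pendant '[{"translation":[0.15,0,-0.07],"turn":0,"claw":0.2},{"translation":[0.25,0,-0.07],"turn":0,"claw":0.2},{"translation":[0.3,0,-0.07],"turn":0,"claw":0.2}]' 20
python3 - <<'E'
from board import *
gobush(18.7,2.2,47)
im,d,m=snap('wrist','w17.png')
E
```

```text
clock: 20.58
eef_pos: [597.2, 54.4, 220.4]
tcp_rot: [-0.024, 0.696, 0.031, 0.717]
ft_force: [-7.7, -0.5, 16.5]
grip_width: 0.331
t 20.58 bush at board [18.3  2.2] z 46.9 f [-7.7 -0.5 16.5] grip 0.331 head 4.48
 delta cm [-0.01 -0.    0.04]
```

View pics/w17.png

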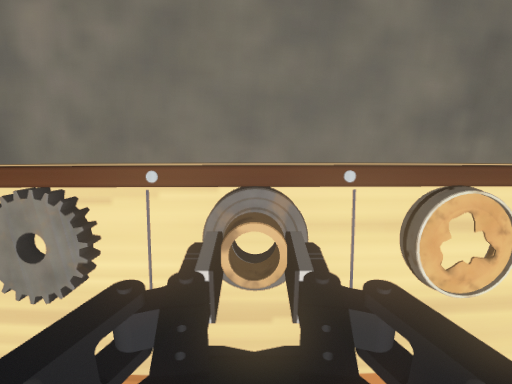

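```bash

python3 -m pendant '[{"translation":[-0.05,0,0],"turn":0,"claw":0.4},{"translation":[-0.1,0,0],"turn":0,"claw":0.5},{"translation":[-0.1,0,0],"turn":0,"claw":0.6},{"translation":[-0.5,0,0],"turn":0,"claw":0.6},{"translation":[-2,0,0],"turn":0,"claw":0.65},{"translation":[-5,0,0],"turn":0,"claw":0.7},{"translation":[-8,0,0],"turn":0,"claw":0.8},{"translation":[-12,0,-1],"turn":0,"claw":1},{"translation":[-15,0,-2],"turn":0,"claw":1},{"translation":[-15,0,-2],"turn":0,"claw":1},{"translation":[-15,0,-2],"turn":0,"claw":1},{"translation":[-15,0,-2],"turn":0,"claw":1}]' 20
python3 - <<'E'
from board import *
im,d,m=snap('wrist','w18.png');np.savez('pics/w18.npz',im=im,d=d,**{k:np.array(m[k]) for k in('camera_matrix','dist','xyz','rotation')})
cv2.imwrite('pics/w18b.png',cv2.resize(im[:,:,::-1],None,fx=1.5,fy=1.5,interpolation=cv2.INTER_CUBIC))
im,d,m=snap('scene')
cv2.imwrite('pics/s18b.png',cv2.resize(im[130:260,180:380,::-1],None,fx=4,fy=4,interpolation=cv2.INTER_CUBIC))
E
```

```text
clock: 21.63
eef_pos: [572.5, 51.2, 369.2]
tcp_rot: [-0.024, 0.696, 0.031, 0.717]
ft_force: [-0.9, -1.0, 0.0]
grip_width: 1.004
```

View pics/w18b.png

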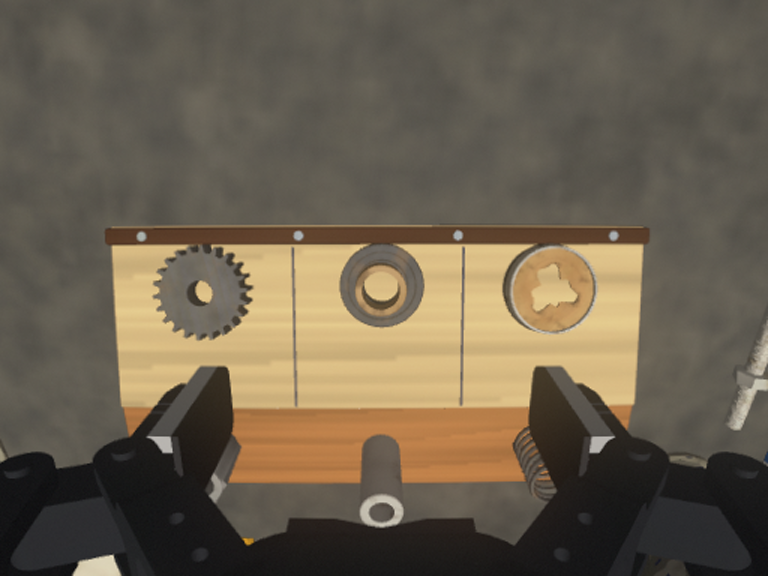

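View pics/s18b.png

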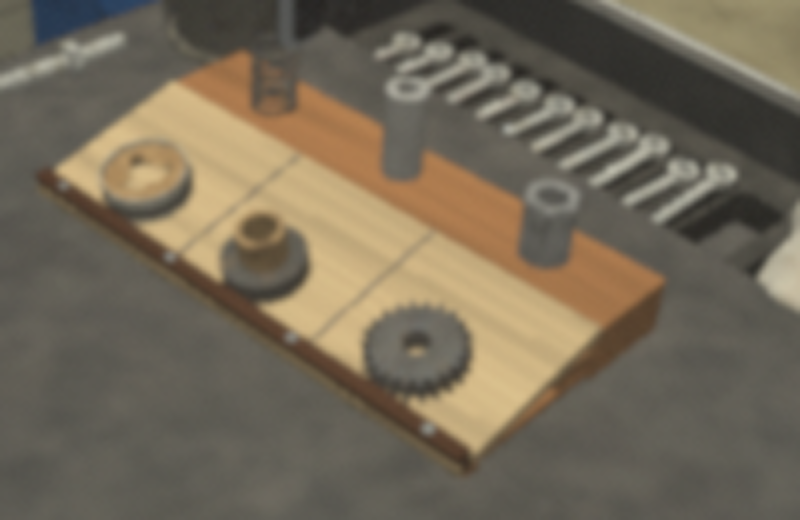

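```bash
python3 - <<'E'
from fit import *
im,d,m=load('pics/w18.npz')
b=fitboard(im,m,581.6,52.13,.079)
x=cv2.resize(im[150:228,95:410],None,fx=2.5,fy=2.5,interpolation=cv2.INTER_CUBIC); cv2.imwrite('pics/w18d.png',x[:,:,::-1])
x=cv2.resize(im[155:225,215:295],None,fx=8,fy=8,interpolation=cv2.INTER_CUBIC); cv2.imwrite('pics/w18c.png',x[:,:,::-1])
print(b); discs(im,m,b,[('gear',-110.7,30,16)])
E
```

```text
board 581.3 52.21 0.08 n 28 {'L': (25, [0.001, 55.068]), 'R': (25, [-0.0, -55.068])} cleat [ 0.0005 -0.    ]
(np.float64(581.3000801537904), np.float64(52.206768994751116), np.float64(0.07998214137367089))
gear centre 29.3 -109.9 r 30.8 xr 0.8 59.1 yr -140.5 -79.6
```

View pics/w18c.png

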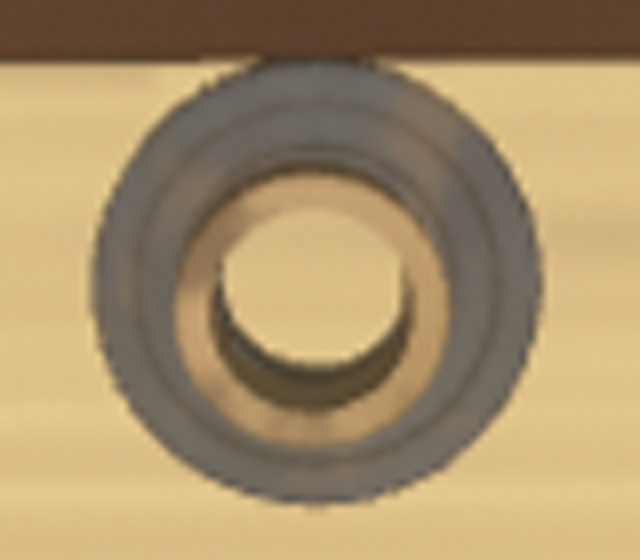

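View pics/w18d.png

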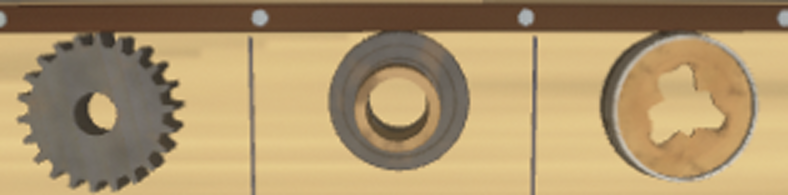

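```bash
python3 - <<'E'
from fit import *
im,d,m=load('pics/w18.npz'); b=(581.3,52.21,.08)
f=lambda L:[((u+.5)/8-.5+215,(v+.5)/8-.5+155) for u,v in L]
print('bush top',onplane(m,f([(312.5,309),(175,309),(450,309),(312.5,172),(312.5,447)]),*b,zoff=37).round(1)[:,:2].tolist())
print('bearing',onplane(m,f([(318,282),(93,282),(543,282),(318,58),(318,506)]),*b,zoff=15).round(1)[:,:2].tolist())
g=lambda L:[((u+.5)/2.5-.5+95,(v+.5)/2.5-.5+150) for u,v in L]
print('gear hole top',onplane(m,g([(102,111)]),*b,zoff=16).round(1)[:,:2].tolist())
print('plug',onplane(m,g([(685,107)]),*b,zoff=20).round(1)[:,:2].tolist())
print('pin',bd(onz(m,[((381+.5)/1.5-.5,(511+.5)/1.5-.5)],98)[0],b))
E
```

```text
bush top [[25.8, 1.6], [25.8, -13.3], [25.8, 16.4], [11.0, 1.6], [40.9, 1.5]]
bearing [[25.3, 2.4], [25.2, -23.7], [25.3, 28.5], [-0.7, 2.4], [51.6, 2.3]]
gear hole top [[28.9, -108.4]]
plug [[27.6, 108.0]]
pin [140.1   1.4]
```

```bash

python3 -m pendant '[{"translation":[-5,0,-4],"turn":0,"claw":1},{"translation":[-8,0,-8],"turn":0,"claw":1},{"translation":[-8,0,-8],"turn":0,"claw":1},{"translation":[-8,0,-8],"turn":0,"claw":1},{"translation":[-8,0,-8],"turn":0,"claw":1},{"translation":[-8,0,-8],"turn":0,"claw":1}]'
python3 - <<'E'
from board import *
im,d,m=snap('top')
cv2.imwrite('pics/t9.png',cv2.resize(im[120:205,165:315,::-1],None,fx=5,fy=5,interpolation=cv2.INTER_CUBIC))
E
```

```text
clock: 22.23
eef_pos: [490.8, 44.3, 444.9]
tcp_rot: [-0.024, 0.697, 0.031, 0.716]
ft_force: [-0.0, 0.4, 0.1]
grip_width: 0.999
```

View pics/t9.png

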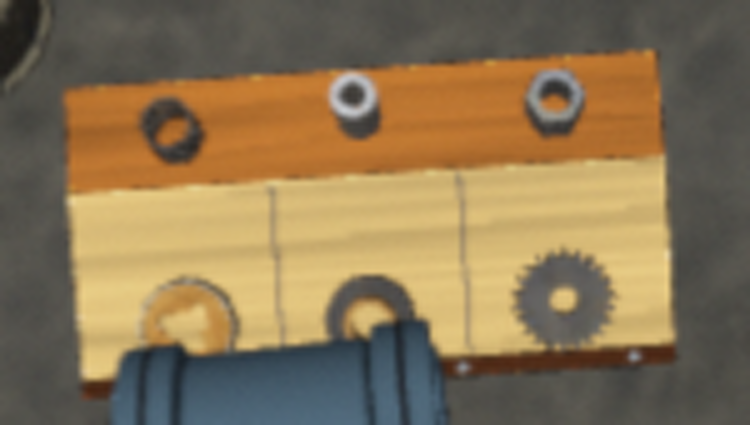

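The top view shows the three mates unmoved on the ledge. The plug (188,320), the bearing with the bush (370,315) and the gear (564,298) lie below them, and the arm is clear.

```bash
python3 -c "
from h import *
print(manip.sign_off())"
```

```text
the job is handed in; nothing more can be done
None
```

The job is handed in at about 22 s of the 88 s. The gear, then the bearing, then the plug were set on the slope and slid down against the cleat. The bush was stood on the bearing last, and the arm was withdrawn clear.

Positions along the cleat, from the wrist camera's board fit:

| Part | y (mm) | Mate | Mate y (mm) |
|---|---|---|---|
| Gear | -110 to -111 | Sleeve | about -111 |
| Bearing | 1.2 to 2.4 | Pin | 1.4 to 1.9 |
| Plug | 108.0 | Spring | about 108.4 |

- **Cleat:** All three parts measured 0.7 to 0.9 mm nearer the cleat than is geometrically possible. I took that as a shared measuring bias and judged all three flush.
- **Bush:** It sits flat on the bearing, about 1 mm off its centre (0.5 mm in x, 0.8 mm in y).
- **Mates:** They stood where they started in the last top view.
- **Disagreement:** One reading of the gear's hole, with its pixel picked by eye, gave y = -108.4. It disagreed with the gear's outline, and a better reading of the same picture gave about -111, so I did not use it.
- **Not seen:** In the last top view the arm hid the lower parts of the bearing, bush and plug. Their last full check was the wrist picture just before it.

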